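# Pack the wet-mount kit into the foam-lined carrier

### The arm

A 6-joint arm with a two-finger parallel gripper is mounted at the origin on a cart in front of the work surface, level with it; the furniture and walls round the work are solid. World frame = base frame: x ahead of the robot, y to its left, z up, the work surface at z = 0. Lengths are in m, angles in rad, forces in N, time in s.
With the tool pointing down it reaches from about 0.35 to 0.85 m from the base axis. Payload 8.1 kg.
Tool frame: the origin (TCP) lies on the centre line of the jaws, within the pads' length; the fingertips stand robot.tip_reach ahead of it and the grasp point (between the pads) lies 5 mm behind it (robot.tip_reach is the distance from the TCP to the fingertips, in m); z points along the fingers, y is the direction in which the jaws open and shut (so a half turn about z gives the same grasp; the last joint's range is limited). The gripper opens to 93 mm and grips with 3 to 60 N. Pads are 15 mm wide; open, the fingers measure 128 mm over their backs; the gripper's body (75 mm by 188 mm) begins 65 mm behind the grasp point.
Start: joints at [1.107, 0.13, 1.488, -0, 1.523, -0.085], TCP at [0.222, 0.557, 0.233] pointing down, gripper open.
Joint ranges: [-2.96, 2.96], [-0.89, 2.26], [0.02, 2.5], [-1.34, 4.48], [0, 2.73], [-2.66, 2.66]. Speed limits (rad/s): [2.39, 2.39, 2.79, 3.14, 3.14, 3.14].

### API

Orientations are given as a rotation vector (axis times angle).
In Python, from plant import sensors, read_camera, robot gives the robot as it stands.
- The arm moves only by the tool play_rows, never from a script. Its argument "series" is a list that holds one entry, the list of rows, each a list of 5 numbers: the closure, from -1 (fully open) to 1 (shut), then the shift along the world's x, y, z in m, then the turn about the world's z in rad. A call has 1 to 8 rows; each row is the pose to reach, as a shift and turn from the pose commanded when the call began; what a row does not reach only later rows make up. A row lasts 1/10 s, in which the tool goes at most 50 mm and 8.59 degrees, less where a joint would pass 70% of its speed; a pose out of reach is approached as far as the arm can. A call with a gripper value outside its range is refused whole. The fingers move at their own pace and stop on an object; "force" is the grip in N (left out, the last holds). Time passes only in rows, so rows that repeat a pose let the fingers close. It gives the time, the measured TCP pose, the force and the opening at its end, in the units of the state.
- sensors.read_state(): the state, without advancing time (a new reading comes with each control period).
- read_camera(name): name is "scene" or "side" or "wrist"; returns a dict with "color" (400x640x3 uint8, red, green, blue), "range_z" (400x640 float32, m along the optical axis (not along the pixel's ray), 0 where there is no reading), "intrinsics" (3x3 intrinsics, pixels), "D" ([k1, k2, p1, p2, k3] as OpenCV has them; the pictures are not rectified), "rvec" (rotation vector, rad) and "tvec" (3), from world to camera coordinates, as OpenCV has them. Camera axes: x right, y down, z forward; pixel columns grow to the right and rows downward; lengths in m; the calibration is good to about 2 mm. A picture is of the moment at which its call begins.
- robot.close_job(): hands the job in, once; it reports no verdict.
The state is a dict: "t": time; "q": joint angles; "dq": joint speeds; "joint_torque": joint torques, N m; "tool_pos": TCP position; "orientation": TCP orientation; "force": force on the tool from outside, world axes, zero at the start; "wrist_torque": the same for the moment, N m; "opening": finger opening in m.
Only numpy, scipy, OpenCV 4.12 (cv2) and the standard library are available. Lean on these libraries where they do the work, as an engineer would, in place of code of your own. Each camera call takes 0.05 s, during which the arm holds its last target.

### The job

Pack the wet-mount kit into the grey carrier on the bench: the white-capped bottle with the green band, the specimen cup with the yellow lid, the navy slide box and the orange-lidded cover-glass box, each set fully home in the foam cut-out that has its shape and size. Keep the bottle and the cup upright all the way. The red-lidded cup and the blue-capped bottle belong to another job: leave them where they stand.

Things in the scene. Friction and masses are not known exactly. Their poses are not given: they have to be found in the camera images.
- bottle_white_cap_mid (a point): White plastic bottle with WHITE screw cap and green label band, closed: 62 mm diameter, 146 mm tall, about 0.3 kg. The body is straight up to 100 mm above the underside, then a shoulder; the cap is 34 mm in diameter, from 124 mm to the top. A 0.24 m high water bath may stand 25 mm behind it. This point is on its axis, 73 mm above its underside; z is its axis.
- cup_yellow_mid (a point): White screw-lid specimen cup with YELLOW lid: 58 mm tall, lid 56 mm in diameter and 12 mm high at the top, body tapering to the base and at most 52 mm wide. This point is on its axis, 29 mm above its underside; z is its axis.
- slide_box_mid (a point): Flat navy-blue microscope-slide box with whitish lid, closed (the lid does not move): 37 x 84 mm, 30 mm tall. This point is its centre, 15 mm above its underside; y is its long axis.
- cover_box_mid (a point): Small square cover-glass box with ORANGE lid and white base, closed: 47 x 47 mm, 26 mm tall, one solid piece. This point is its centre, 13 mm above its underside; x and y are square to its sides.
- cup_red_mid (a point): Look-alike that stays: the same cup as the yellow one but with a RED lid. This point is on its axis, 29 mm above its underside.
- bottle_blue_cap_mid (a point): Look-alike that stays: white bottle with BLUE cap and blue label band, 68 mm diameter, 176 mm tall. This point is on its axis, 88 mm above its underside.
- bay_bottle_floor (a point): Fixed charcoal foam insert, 86 x 104 mm (x, y), top 44 mm above the bench; one of four standing 2 x 2 in the carrier in changing order. Point: centre of the teal floor of its cut-out, z up. Cut-out for the bottle: the larger round one, 78 mm in diameter, 30 mm deep (floor 14 mm above the bench). Over the sink behind the carrier a tap spout ends 0.4 m above the bench.
- bay_cup_floor (a point): Fixed charcoal foam insert, 86 x 104 mm (x, y), top 44 mm above the bench; one of four standing 2 x 2 in the carrier in changing order. Point: centre of the teal floor of its cut-out, z up. Cut-out for the specimen cup: the smaller round one, 62 mm in diameter, 22 mm deep (floor 22 mm above the bench).
- bay_slides_floor (a point): Fixed charcoal foam insert, 86 x 104 mm (x, y), top 44 mm above the bench; one of four standing 2 x 2 in the carrier in changing order. Point: centre of the teal floor of its cut-out, z up. Cut-out for the slide box: the large rectangular one, 53 mm along x by 99 mm along y, 14 mm deep (floor 30 mm above the bench); the box lies in it with its long axis along y.
- bay_cover_floor (a point): Fixed charcoal foam insert, 86 x 104 mm (x, y), top 44 mm above the bench; one of four standing 2 x 2 in the carrier in changing order. Point: centre of the teal floor of its cut-out, z up. Cut-out for the cover-glass box: the square one, 62 x 62 mm, 12 mm deep (floor 32 mm above the bench), sides along x and y.
There are look-alikes about, which are no part of the job. Several things look just like the part that bears cup_red_mid: the one meant starts nearest to the robot's base.

How it is judged:
By the outcome, as a careful person would: the job done as asked, in the order asked, and still so for the second after the job is handed in, with the robot touching nothing.
It also fails if it takes over 128 s, if anything falls off the work surface, if the arm or the gripper's body presses on something with over 40 N, if the wrist force passes 120 N, or if a joint passes its speed limit or range.

## Working session

There is one attempt and no reset: what is moved stays moved. The work goes in short steps, Python scripts to look and compute and a tool call to move; the robot and the scene stay as the last step left them, time stands still between calls to the robot, and variables do not carry over. Pictures are saved under pics/ and viewed, and the job is handed in when it is done.

Besides the shell and the picture viewer there is one more tool, called after "Call:" as name(argument=value, ...), one argument or row to a line, values as JSON. play_rows: Moves the arm, as the interface text tells. Its arguments: {"type":"object","properties":{"series":{"type":"array","items":{"type":"array","items":{"type":"array","items":{"type":"number"}}}},"force":{"type":"number"}},"required":["series"]}

```bash
mkdir -p pics; ls; cat > h.py <<'E'
import numpy as np, cv2
from plant import sensors, read_camera, robot
def grab(n,fn=None):
    c=read_camera(n)
    if fn: cv2.imwrite('pics/'+fn,c['color'][:,:,::-1])
    return c
def cloud(c):
    K=c['intrinsics'];h,w=c['range_z'].shape
    u,v=np.meshgrid(np.arange(w),np.arange(h))
    p=cv2.undistortPoints(np.stack([u,v],-1).reshape(-1,1,2).astype(np.float64),np.array(K),np.array(c['D'])).reshape(h,w,2)
    z=c['range_z'].astype(float)
    P=np.dstack([p*z[...,None],z]);R=cv2.Rodrigues(np.array(c['rvec']))[0]
    W=(P-np.array(c['tvec']).ravel())@R
    W[z==0]=np.nan
    return W
E
python3 - <<'E'
from h import *
for n in('scene','side','wrist'):
    c=grab(n,n+'0.png');np.savez('/tmp/'+n+'0.npz',**c)
    R=cv2.Rodrigues(np.array(c['rvec']))[0];print(n,-R.T@np.array(c['tvec']).ravel(),R[2])
print(sensors.read_state(), robot.tip_reach)
E
```

```text
pics
scene [-0.40073731 -0.6412167   0.57874234] [ 0.74163196  0.52611682 -0.41615277]
side [0.5278641  1.1524076  0.85713063] [-0.03993161 -0.82405591 -0.5650994 ]
wrist [0.14739507 0.58710168 0.38306695] [ 0.26426139 -0.10639166 -0.95856494]
{'t': 0.15, 'q': array([ 1.10657072e+00,  1.31029198e-01,  1.48902306e+00, -1.80817205e-05,
        1.52301483e+00, -8.54151319e-02]), 'dq': array([-0.00099902, -0.00127021, -0.00309433, -0.00123275,  0.00200644,
        0.00036343]), 'joint_torque': array([ 2.56359554e-04, -5.60477221e+01, -4.92332053e+01,  7.68018072e-02,
        3.05390416e-02, -1.60887125e-04]), 'tool_pos': array([0.22169174, 0.55708339, 0.23180695]), 'orientation': array([-5.91409165e-01, -3.08503321e+00,  2.23654213e-03]), 'force': array([ 0.14946231, -0.65009424,  0.40258032]), 'wrist_torque': array([-4.53329555e-02, -4.51659840e-02, -2.29233919e-05]), 'opening': 0.09298149458572733} 0.014
```

View pics/scene0.png

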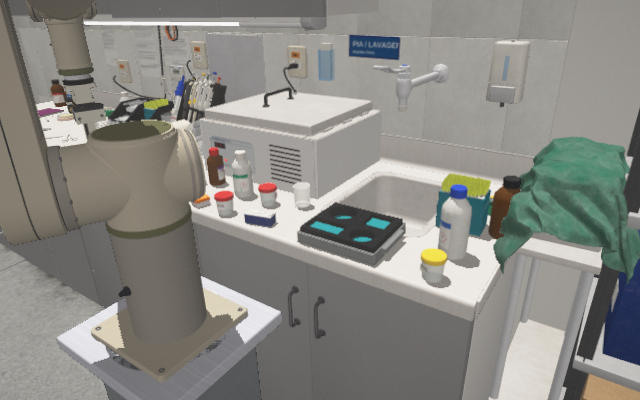

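View pics/side0.png

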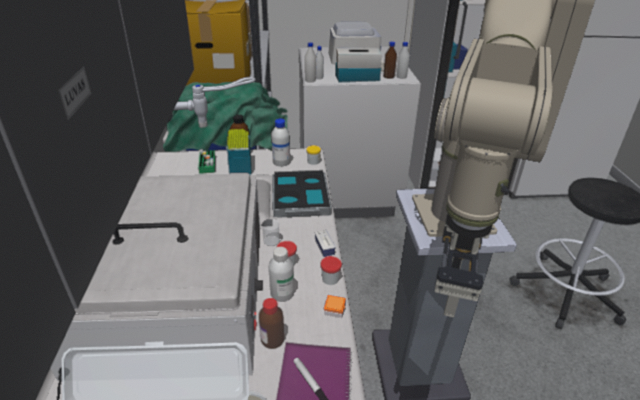

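View pics/wrist0.png

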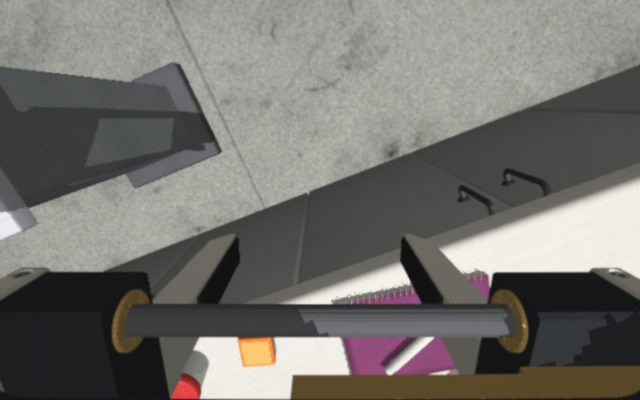

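The side view shows the main targets:
- white-cap bottle at about (282,275)
- yellow cup at (314,155)
- slide box at (325,243)
- orange box at (335,305)
- carrier at (300,190)

The two red-lidded cups are at (330,270) and (287,250), and the blue-capped bottle is at (281,145). I'll measure these next.

```bash
python3 - <<'E'
from h import *
import h
for n,box in(('side',(150,110,220,240)),('scene',(180,140,320,150))):
    c=dict(np.load(f'/tmp/{n}0.npz'));x,y,w,hh=box
    im=c['color'][y:y+hh,x:x+w,::-1];s=min(800/w,600/hh)
    cv2.imwrite(f'pics/{n}_crop.png',cv2.resize(im,None,fx=s,fy=s,interpolation=cv2.INTER_CUBIC))
    W=cloud(c);hsv=cv2.cvtColor(c['color'],cv2.COLOR_RGB2HSV)
    H,S,V=hsv[...,0].astype(int),hsv[...,1],hsv[...,2]
    ok=(W[...,0]>.2)&(W[...,0]<1.0)&(abs(W[...,1])<.9)&(W[...,2]>-.01)&(W[...,2]<.3)
    M={'yellow':(H>20)&(H<33)&(S>140),'orange':(H>6)&(H<19)&(S>140),'red':((H<5)|(H>174))&(S>140),'teal':(H>82)&(H<98)&(S>130)&(V>80),'navy':(H>105)&(H<130)&(S>90),'green':(H>55)&(H<85)&(S>60)}
    print(n)
    for k,m in M.items():
        nn,L,st,ce=cv2.connectedComponentsWithStats((m&ok).astype(np.uint8))
        for i in range(1,nn):
            if st[i,4]<25: continue
            P=W[L==i];print(k,ce[i].round(0),st[i,4],'min',np.nanpercentile(P,3,axis=0).round(3),'max',np.nanpercentile(P,97,axis=0).round(3),'mean',np.nanmean(P,axis=0).round(3))
E
```

```text
side
yellow [218.  71.] 879 min [ 0.691 -0.794  0.207] max [ 0.913 -0.708  0.296] mean [ 0.808 -0.724  0.247]
yellow [238. 130.] 42 min [ 0.674 -0.444  0.097] max [ 0.739 -0.366  0.135] mean [ 0.709 -0.399  0.128]
yellow [313. 150.] 91 min [ 0.408 -0.386  0.051] max [ 0.452 -0.342  0.062] mean [ 0.43  -0.36   0.058]
orange [239. 126.] 70 min [ 0.682 -0.446  0.116] max [ 0.738 -0.427  0.137] mean [ 0.709 -0.436  0.127]
orange [335. 304.] 284 min [0.4   0.363 0.021] max [0.445 0.408 0.029] mean [0.423 0.386 0.026]
red [289. 247.] 127 min [0.515 0.182 0.053] max [0.555 0.228 0.062] mean [0.531 0.203 0.059]
red [331. 264.] 251 min [0.402 0.252 0.052] max [0.446 0.3   0.062] mean [0.424 0.278 0.058]
red [269. 305.] 147 min [0.564 0.457 0.11 ] max [0.588 0.483 0.128] mean [0.576 0.473 0.123]
teal [239. 161.] 430 min [ 0.667 -0.294  0.017] max [ 0.737 -0.28   0.097] mean [ 0.702 -0.287  0.057]
teal [286. 180.] 131 min [ 0.504 -0.208  0.03 ] max [ 0.562 -0.149  0.043] mean [ 0.534 -0.185  0.033]
teal [312. 180.] 50 min [ 0.426 -0.21   0.02 ] max [ 0.467 -0.148  0.046] mean [ 0.446 -0.19   0.
[... 2028 characters left out ...]
239.] 64 min [ 0.41  -0.204  0.023] max [ 0.47  -0.159  0.046] mean [ 0.45  -0.177  0.028]
navy [458. 191.] 207 min [ 0.53  -0.389  0.13 ] max [ 0.662 -0.355  0.175] mean [ 0.545 -0.373  0.165]
navy [445. 224.] 38 min [ 0.515 -0.37   0.082] max [ 0.527 -0.346  0.093] mean [ 0.52  -0.359  0.087]
navy [637. 270.] 98 min [ 0.672 -0.755 -0.009] max [ 0.678 -0.743  0.035] mean [ 0.675 -0.749  0.01 ]
green [575. 201.] 11704 min [ 0.54  -0.721  0.054] max [ 0.876 -0.486  0.229] mean [ 0.636 -0.6    0.163]
green [240. 176.] 35 min [0.517 0.289 0.069] max [0.539 0.33  0.078] mean [0.526 0.305 0.073]
green [490. 208.] 35 min [ 0.699 -0.417  0.002] max [ 0.83  -0.386  0.054] mean [ 0.803 -0.393  0.021]
```

View pics/side_crop.png

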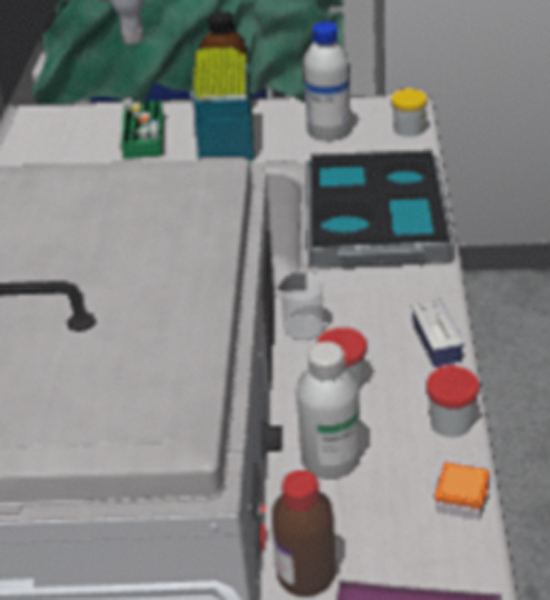

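View pics/scene_crop.png

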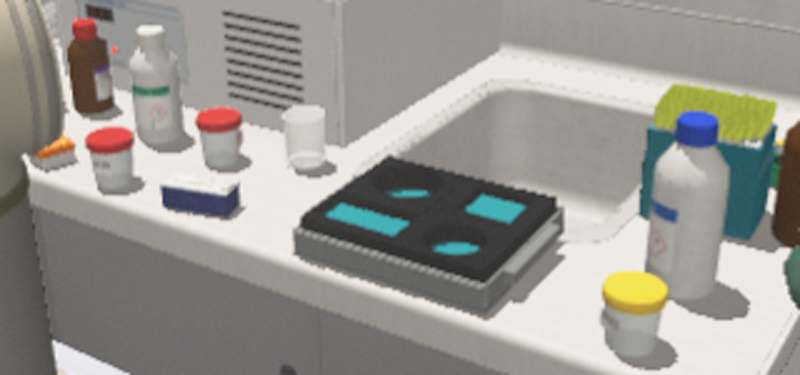

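Call:
play_rows(
  series=[
    [[-1,0.0,0,0.05,0.1],[-1,0.03,-0.04,0.08,0.2],[-1,0.06,-0.075,0.1,0.3],[-1,0.09,-0.11,0.117,0.38],[-1,0.12,-0.15,0.117,0.38],[-1,0.155,-0.19,0.117,0.38],[-1,0.19,-0.23,0.117,0.38],[-1,0.228,-0.277,0.117,0.38]],
  ],
)

```text
t: 0.95
tool_pos: [0.4356, 0.2972, 0.3496]
orientation: [-0.002, 3.141, 0.0]
force: [0.9, 0.8, -0.3]
opening: 0.0931
```

Call:
play_rows(
  series=[
    [[-1,0,0,0,0],[-1,0,0,0,0]],
  ],
)

```text
t: 1.15
tool_pos: [0.4353, 0.2979, 0.3492]
orientation: [-0.003, -3.141, 0.0]
force: [0.4, -0.5, -0.5]
opening: 0.0929
```

```bash
python3 - <<'E'
from h import *
c=grab('wrist','w1.png');np.savez('/tmp/w1.npz',**c)
print(c['intrinsics'],c['D']);s=sensors.read_state();print(s['tool_pos'],s['orientation'],s['t'])
E
```

```text
[[315.53960049   0.         319.63470134]
 [  0.         315.53960049 198.53339203]
 [  0.           0.           1.        ]] [-0.00938083  0.          0.          0.          0.        ]
[0.43460092 0.29892476 0.3493409 ] [ 2.14803115e-04 -3.14081133e+00 -1.78947787e-04] 1.2
```

View pics/w1.png

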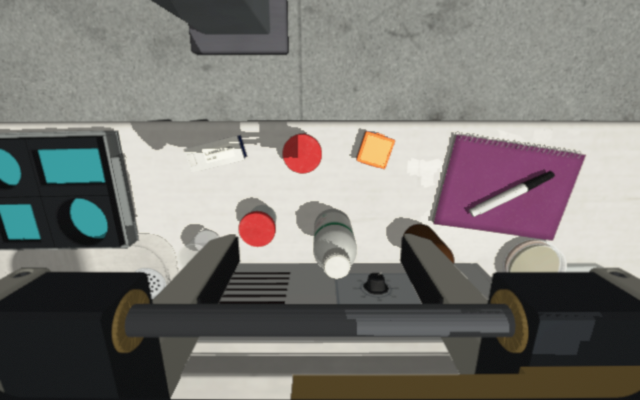

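The wrist view shows:
- white cap at about (336,262)
- orange box at (376,150)
- front red lid at (302,153) and rear red lid at (257,228)
- slide box at (218,155)
- bays at the left

Next I'll cast rays onto the known heights.

```bash
cat >> h.py <<'E'
def ray(c,uv,z):
    uv=np.asarray(uv,float).reshape(-1,1,2)
    p=cv2.undistortPoints(uv,np.array(c['intrinsics']),np.array(c['D'])).reshape(-1,2)
    R=cv2.Rodrigues(np.array(c['rvec']))[0];C=-R.T@np.array(c['tvec']).ravel()
    d=np.c_[p,np.ones(len(p))]@R
    return C+d*((z-C[2])/d[:,2])[:,None]
def hsv(c):
    a=cv2.cvtColor(c['color'],cv2.COLOR_RGB2HSV).astype(int);return a[...,0],a[...,1],a[...,2]
def masks(c):
    H,S,V=hsv(c)
    return {'yellow':(H>20)&(H<33)&(S>140),'orange':(H>6)&(H<19)&(S>120),'red':((H<5)|(H>174))&(S>140),'teal':(H>82)&(H<98)&(S>110)&(V>60),'navy':(H>105)&(H<130)&(S>90),'green':(H>55)&(H<90)&(S>60)}
def comps(m,minA=40):
    n,L,st,ce=cv2.connectedComponentsWithStats(m.astype(np.uint8))
    return [(L==i,st[i],ce[i]) for i in range(1,n) if st[i,4]>=minA]
def rect_on(c,m,z):
    cs,_=cv2.findContours(m.astype(np.uint8),cv2.RETR_EXTERNAL,cv2.CHAIN_APPROX_NONE)
    k=max(cs,key=cv2.contourArea).reshape(-1,2)
    P=ray(c,k,z)[:,:2].astype(np.float32)*1000
    return P,cv2.minAreaRect(P),cv2.minEnclosingCircle(P)
E
cat > m1.py <<'E'
from h import *
Z={'red':.058,'orange':.026,'yellow':.058,'green':.07}
for n in('w1','side0','scene0'):
    c=dict(np.load(f'/tmp/{n}.npz'));W=cloud(c);M=masks(c)
    print(n,'bench z',np.nanmedian(W[(W[...,0]>.4)&(W[...,0]<.5)&(W[...,1]>.0)&(W[...,1]<.12)][:,2]))
    for k,z in Z.items():
        for m,st,ce in comps(M[k],60):
            P,r,e=rect_on(c,m,z);q=P.mean(0)
            if not(350<q[0]<620 and -450<q[1]<450):continue
            print(k,ce.round(),'rect',np.round(r[0],1),np.round(r[1],1),round(r[2],1),'circ',np.round(e[0],1),round(e[1],1),'bbox',P.min(0).round(),P.max(0).round())
E
python3 m1.py
python3 - <<'E'
from h import *
c=dict(np.load('/tmp/w1.npz'))
im=cv2.resize(c['color'][120:290,150:470,::-1],None,fx=2.5,fy=2.5,interpolation=cv2.INTER_CUBIC);cv2.imwrite('pics/w1c.png',im)
E
```

```text
w1 bench z -0.0007351370452324199
red [302. 153.] rect [421.1 273.8] [52.3 53.2] 43.8 circ [420.4 273.5] 27.1 bbox [394. 247.] [447. 299.]
red [257. 228.] rect [534.1 203.3] [53.2 53.4] 89.9 circ [533.8 203.8] 28.0 bbox [507. 177.] [561. 230.]
orange [374. 149.] rect [419.5 381.7] [46.6 48.4] 73.2 circ [420.4 381.9] 31.2 bbox [394. 355.] [448. 409.]
green [333. 225.] rect [525.4 317.3] [13.5 50.1] 5.3 circ [532.1 318. ] 25.0 bbox [519. 293.] [534. 343.]
side0 bench z 0.0009210471348335139
red [289. 247.] rect [531.4 202.3] [37.8 56. ] 34.3 circ [537.7 207.8] 29.0 bbox [514. 181.] [561. 236.]
red [331. 264.] rect [424.6 277.3] [53.  56.9] 30.4 circ [423.7 276.8] 31.1 bbox [398. 246.] [449. 308.]
red [269. 305.] rect [579.3 414.5] [28.4 44.4] 0.3 circ [580.6 414.3] 22.8 bbox [565. 392.] [594. 437.]
orange [335. 304.] rect [422.3 385.6] [50.8 48.6] 73.9 circ [422.8 385.3] 32.2 bbox [396. 356.] [450. 414.]
yellow [313. 150.] rect [ 430.1 -359.8] [56.2 45.5] 86.9 circ [ 429.9 -359.8] 32.0 bbox [ 407. -389.] [ 453. -331.]
scene0 bench z -0.2698830763687254
red [267. 187.] rect [526.3 195.2] [54.3 51.7] 31.0 circ [526.5 194.7] 31.9 bbox [496. 166.] [557. 226.]
red [223. 196.] rect [412.7 266.8] [68.7 46.8] 44.5 circ [415.8 263.6] 34.7 bbox [383. 234.] [443. 296.]
orange [202. 199.] rect [411.8 358.5] [55.2 32.3] 7.7 circ [410.7 366.4] 27.7 bbox [384. 343.] [438. 377.]
yellow [434. 257.] rect [ 416.9 -373.1] [65.3 55.6] 31.9 circ [ 419.2 -373.9] 35.0 bbox [ 384. -399.] [ 454. -344.]
```

View pics/w1c.png

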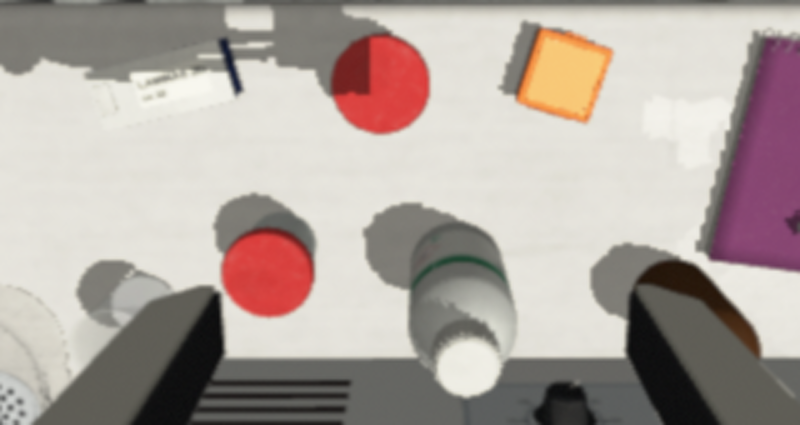

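```bash
python3 - <<'E'
from h import *
c=dict(np.load('/tmp/w1.npz'))
H,S,V=hsv(c)
m=np.zeros(V.shape,bool);m[250:282,320:354]=True
m&=(V>195)
for mm,st,ce in comps(m,80):
    P,r,e=rect_on(c,mm,.146);print('cap',ce,st,np.round(e[0],1),e[1],np.round(r[0],1),np.round(r[1],1))
# body limits at base: silhouette left/right tangents at height .08, row 235
for row in (225,235):
    for z in(.06,.08): print(row,z,ray(c,[[150+410/2.5,row],[150+517/2.5,row]],z).round(4)[:,:2])
W=cloud(c); 
b=W[240:290,335:340]; print(b[::4,2].round(3))
# bath front face
q=W[265:300,225:290].reshape(-1,3);print(q[::200].round(3))
E
```

```text
cap [338.61328125 265.15429688] [325 250  29  29 512] [544.4 324.9] 22.846431732177734 [547.1 325.2] [30.9 43.8]
225 0.06 [[0.5273 0.29  ]
 [0.5275 0.3539]]
225 0.08 [[0.5195 0.2904]
 [0.5197 0.3514]]
235 0.06 [[0.5435 0.2899]
 [0.5436 0.3544]]
235 0.08 [[0.5349 0.2903]
 [0.5351 0.3519]]
[[0.529 0.322 0.112]
 [0.532 0.321 0.117]
 [0.534 0.321 0.125]
 [0.533 0.32  0.139]
 [0.536 0.32  0.144]
 [0.54  0.32  0.146]
 [0.546 0.32  0.145]
 [  nan   nan   nan]
 [0.558 0.32  0.145]
 [0.564 0.32  0.144]
 [0.614 0.325 0.07 ]
 [0.614 0.324 0.082]
 [0.614 0.324 0.092]]
[[0.43  0.252 0.362]
 [0.436 0.252 0.355]
 [0.615 0.16  0.041]
 [0.614 0.171 0.052]
 [0.611 0.182 0.066]
 [0.615 0.19  0.068]
 [0.612 0.201 0.083]
 [0.614 0.209 0.086]
 [0.613 0.218 0.097]
 [0.615 0.226 0.102]
 [0.612 0.235 0.113]
 [0.615 0.243 0.116]]
```

Call:
play_rows(
  series=[
    [[-1,0.04,0.01,-0.02,0],[-1,0.08,0.022,-0.05,0],[-1,0.117,0.022,-0.08,0],[-1,0.117,0.022,-0.12,0],[-1,0.117,0.022,-0.16,0],[-1,0.117,0.022,-0.16,0],[-1,0.117,0.022,-0.16,0]],
  ],
)

```text
t: 1.9
tool_pos: [0.5504, 0.3221, 0.1896]
orientation: [0.005, -3.14, 0.001]
force: [1.0, -0.3, 1.1]
opening: 0.0932
```

```bash
python3 - <<'E'
from h import *
c=grab('wrist','w2.png');np.savez('/tmp/w2.npz',**c)
s=sensors.read_state();print(s['tool_pos'],s['orientation'],s['t'])
c=grab('side');cv2.imwrite('pics/s2.png',cv2.resize(c['color'][150:370,150:400,::-1],None,fx=2.6,fy=2.6))
E
```

```text
[0.55173296 0.32245843 0.19198948] [-4.60334558e-03  3.13964809e+00  1.69301023e-03] 1.95
```

View pics/w2.png

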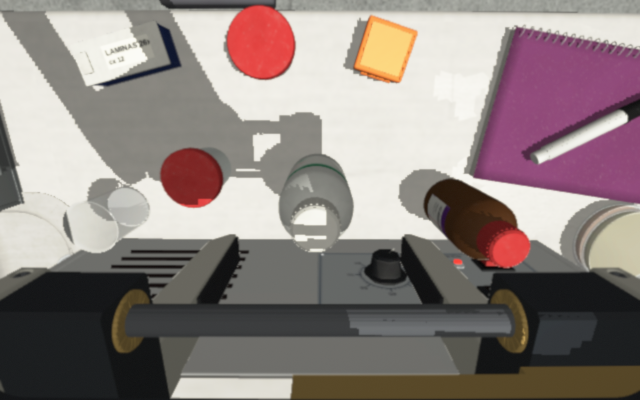

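View pics/s2.png

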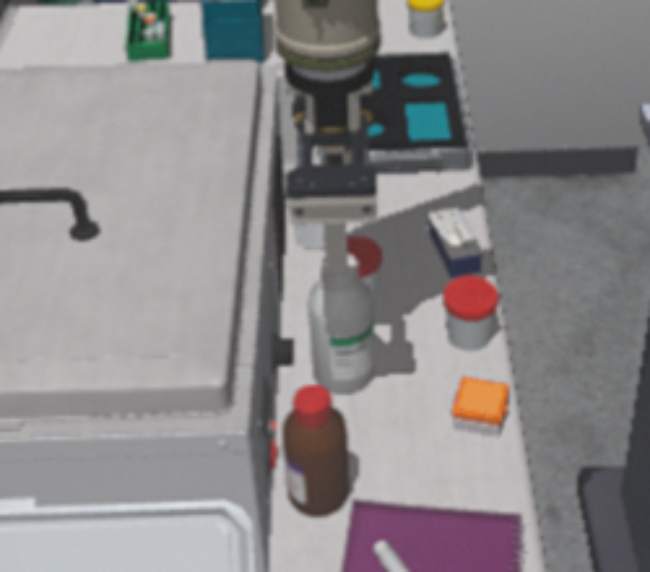

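```bash
python3 - <<'E'
from h import *
c=dict(np.load('/tmp/w2.npz'))
print(ray(c,[[315.5,229],[293,229],[340,229],[315.5,204],[315.5,253]],.146).round(4))
print(ray(c,[[279,200],[353,200]],.08).round(4))
W=cloud(c);print(W[200:262:4,315].round(3))
print(W[150:180:5,315].round(3))
cv2.imwrite('pics/w2c.png',cv2.resize(c['color'][140:270,240:400,::-1],None,fx=4,fy=4,interpolation=cv2.INTER_CUBIC))
E
```

```text
[[0.5494 0.3199 0.146 ]
 [0.5495 0.305  0.146 ]
 [0.5494 0.3362 0.146 ]
 [0.532  0.3199 0.146 ]
 [0.567  0.3199 0.146 ]]
[[0.5493 0.2875 0.08  ]
 [0.5491 0.3515 0.08  ]]
[[0.534 0.319 0.131]
 [0.534 0.319 0.139]
 [0.535 0.32  0.145]
 [0.538 0.32  0.145]
 [0.54  0.32  0.146]
 [0.543 0.32  0.146]
 [0.546 0.32  0.145]
 [0.549 0.32  0.144]
 [0.552 0.32  0.145]
 [0.555 0.32  0.145]
 [0.557 0.32  0.146]
 [0.561 0.32  0.144]
 [0.564 0.32  0.145]
 [0.614 0.318 0.048]
 [0.614 0.318 0.056]
 [0.615 0.318 0.064]]
[[ 0.517  0.317 -0.002]
 [ 0.52   0.318  0.016]
 [ 0.52   0.318  0.048]
 [ 0.519  0.319  0.075]
 [ 0.52   0.319  0.095]
 [ 0.522  0.319  0.105]]
```

View pics/w2c.png

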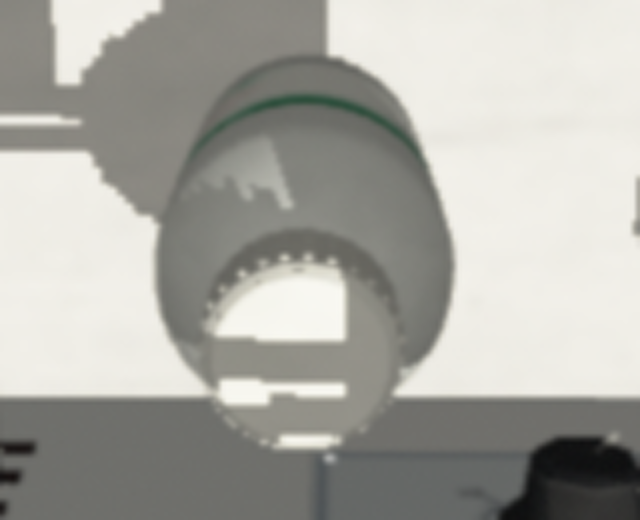

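Call:
play_rows(
  series=[
    [[-1,-0.002,-0.002,-0.04,0],[-1,-0.002,-0.002,-0.08,0],[-1,-0.002,-0.002,-0.105,0],[-1,-0.002,-0.002,-0.109,0],[-1,-0.002,-0.002,-0.109,0],[1,-0.002,-0.002,-0.109,0],[1,-0.002,-0.002,-0.109,0],[1,-0.002,-0.002,-0.109,0]],
  ],
  force=20,
)

```text
t: 2.8
tool_pos: [0.5509, 0.3195, 0.0828]
orientation: [-0.002, 3.139, 0.002]
force: [0.2, 0.6, -0.2]
opening: 0.0737
```

Call:
play_rows(
  series=[
    [[1,0,0,0,0],[1,0,0,0,0],[1,0,0,0.01,0],[1,0,0,0.02,0],[1,-0.01,0,0.04,0],[1,-0.02,0,0.07,0],[1,-0.03,0,0.1,0],[1,-0.04,0,0.13,0]],
  ],
)

```text
t: 3.6
tool_pos: [0.5091, 0.3188, 0.2123]
orientation: [0.002, -3.141, -0.0]
force: [0.3, 0.3, -3.8]
opening: 0.062
```

```bash
python3 - <<'E'
from h import *
for n in('w1','side0','scene0'):
    c=dict(np.load(f'/tmp/{n}.npz'));M=masks(c)['teal']
    print(n)
    for m,st,ce in comps(M,30):
        for nm,z in(('bottle',.014),('cup',.022),('slide',.030),('cover',.032)):
            P,r,e=rect_on(c,m,z);q=P.mean(0)
            if not(380<q[0]<600 and -250<q[1]<30):continue
            print(nm,ce.round(),'edge' if st[0]==0 else '','rect',np.round(r[0],1),np.round(r[1],1),round(r[2],1),'circ',np.round(e[0],1),round(e[1],1),'bbox',P.min(0).round(),P.max(0).round())
s=sensors.read_state();print(s['tool_pos'])
c=grab('side');cv2.imwrite('pics/s3.png',cv2.resize(c['color'][120:340,150:400,::-1],None,fx=2.6,fy=2.6))
E
```

```text
w1
bottle [  9. 168.] edge rect [ 448.7 -189.1] [32.6 56.2] 73.8 circ [ 446.8 -194.1] 29.7 bbox [ 417. -211.] [ 476. -174.]
cup [  9. 168.] edge rect [ 447.2 -181.1] [32.1 55.2] 73.8 circ [ 445.3 -186. ] 29.2 bbox [ 416. -203.] [ 474. -166.]
slide [  9. 168.] edge rect [ 445.7 -173.1] [31.6 54.3] 73.8 circ [ 443.8 -177.9] 28.7 bbox [ 415. -195.] [ 472. -158.]
cover [  9. 168.] edge rect [ 445.3 -171.1] [31.4 54.1] 73.8 circ [ 443.4 -175.9] 28.6 bbox [ 415. -192.] [ 472. -156.]
bottle [ 71. 165.]  rect [445.2 -90.9] [55.2 96.4] 1.3 circ [445.7 -90.7] 53.9 bbox [ 418. -140.] [473. -43.]
cup [ 71. 165.]  rect [443.8 -84.5] [54.3 94.8] 1.3 circ [444.2 -84.3] 53.0 bbox [ 417. -132.] [471. -37.]
slide [ 71. 165.]  rect [442.3 -78.1] [53.4 93.2] 1.3 circ [442.8 -77.9] 52.1 bbox [ 416. -125.] [469. -31.]
cover [ 71. 165.]  rect [441.9 -76.5] [53.1 92.8] 1.3 circ [442.4 -76.3] 51.9 bbox [ 415. -123.] [469. -30.]
bottle [ 88. 218.]  rect [532.7 -82. ] [60.8 66.4] 77.1 circ [532.3 -81. ] 37.7 bbox [ 498. -113.] [566. -53.]
cup [ 88. 218.]  rect [529.8 -75.7] [59.8 65.3] 77.1 circ [529.4 -74.8] 
[... 3654 characters left out ...]
.]  rect [452.  -68.8] [37.7 87.6] 0.5 circ [451.4 -69.1] 45.1 bbox [ 433. -113.] [471. -25.]
cover [327. 227.]  rect [448.9 -70.9] [37.5 87.3] 0.5 circ [448.3 -71.2] 45.0 bbox [ 430. -114.] [468. -27.]
bottle [362. 239.]  rect [ 470.9 -165.7] [20.6 46.1] 31.9 circ [ 473.1 -164.4] 23.2 bbox [ 455. -185.] [ 487. -146.]
cup [362. 239.]  rect [ 458.6 -172.4] [20.3 45.5] 31.9 circ [ 460.7 -171.1] 22.9 bbox [ 443. -192.] [ 475. -153.]
slide [362. 239.]  rect [ 446.2 -179.1] [20.  44.8] 31.9 circ [ 448.3 -177.9] 22.5 bbox [ 431. -198.] [ 462. -160.]
cover [362. 239.]  rect [ 443.2 -180.8] [19.9 44.6] 31.9 circ [ 445.2 -179.6] 22.5 bbox [ 428. -200.] [ 459. -161.]
[0.50911168 0.31880898 0.21226098]
```

View pics/s3.png

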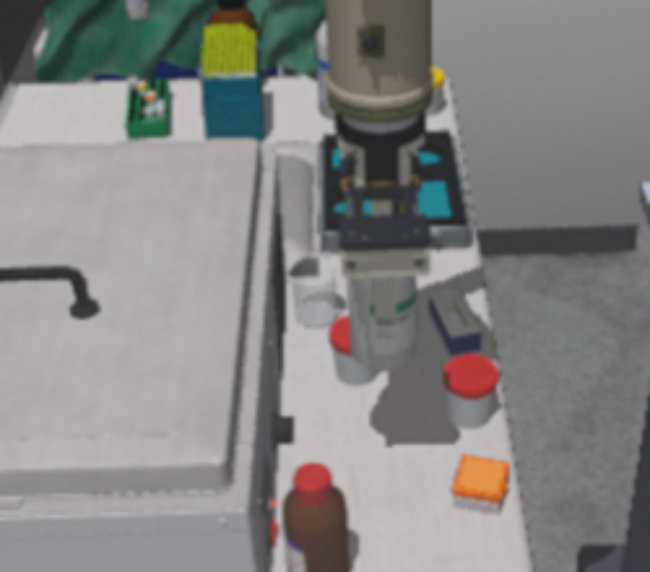

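Call:
play_rows(
  series=[
    [[1,0,-0.02,0,0],[1,0,-0.05,0,0],[1,0,-0.085,0,0],[1,0,-0.12,0,0],[1,0,-0.155,0,0],[1,0,-0.19,0,0],[1,0,-0.225,0,0],[1,0,-0.26,0,0]],
  ],
)

```text
t: 4.45
tool_pos: [0.5095, 0.0576, 0.211]
orientation: [-0.002, 3.141, -0.0]
force: [0.9, -0.4, -3.3]
opening: 0.061
```

Call:
play_rows(
  series=[
    [[1,0.005,-0.03,0,0],[1,0.01,-0.06,0,0],[1,0.015,-0.09,0,0],[1,0.02,-0.115,0,0],[1,0.023,-0.13,0,0],[1,0.023,-0.135,0,0],[1,0.023,-0.135,0,0]],
  ],
)

```text
t: 5.15
tool_pos: [0.5326, -0.0761, 0.2106]
orientation: [0.001, -3.141, -0.001]
force: [0.0, -0.2, -3.1]
opening: 0.061
```

```bash
python3 - <<'E'
from h import *
s=sensors.read_state();print(s['tool_pos'],s['orientation'],s['t'],s['opening'])
c=grab('wrist','w4.png');np.savez('/tmp/w4.npz',**c)
c=grab('side');cv2.imwrite('pics/s4.png',cv2.resize(c['color'][80:300,200:420,::-1],None,fx=2.6,fy=2.6))
np.savez('/tmp/s4.npz',**c)
E
```

```text
[ 0.53259606 -0.07605864  0.21056903] [ 7.32967691e-04 -3.14122525e+00 -6.63794333e-04] 5.15 0.06100819674953773
```

View pics/w4.png

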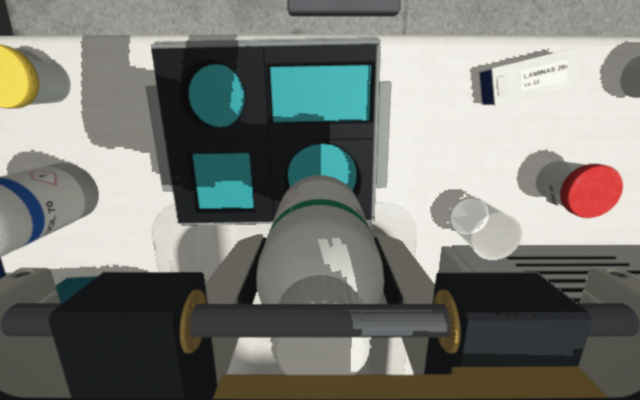

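View pics/s4.png

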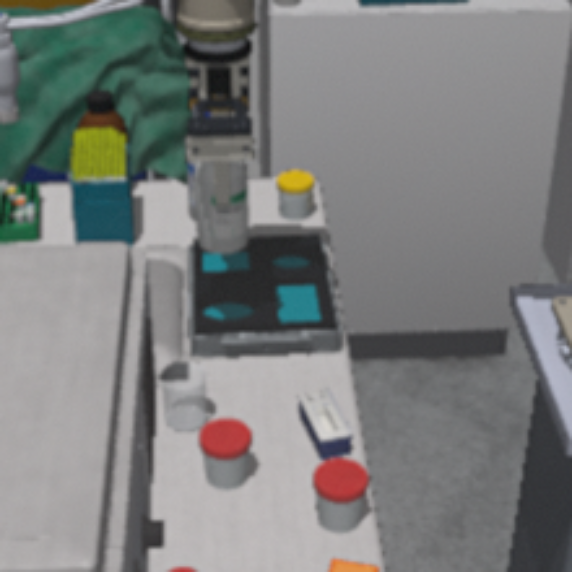

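```bash
python3 - <<'E'
from h import *
c=dict(np.load('/tmp/w4.npz'));R=cv2.Rodrigues(c['rvec'])[0];print(-R.T@c['tvec'].ravel())
for m,st,ce in comps(masks(c)['teal'],150):
    for nm,z in(('bottle',.014),('cup',.022),('slide',.030),('cover',.032)):
        P,r,e=rect_on(c,m,z);q=P.mean(0)
        if not(380<q[0]<600 and -250<q[1]<30):continue
        print(nm,ce.round(),'rect',np.round(r[0],1),np.round(r[1],1),round(r[2],1),'circ',np.round(e[0],1),round(e[1],1),'bbox',P.min(0).round(),P.max(0).round())
cv2.imwrite('pics/w4c.png',cv2.resize(c['color'][30:230,140:400,::-1],None,fx=3,fy=3,interpolation=cv2.INTER_CUBIC))
E
```

```text
[ 0.45266448 -0.07570357  0.3619693 ]
bottle [217.  95.] rect [ 443.5 -183.7] [57.8 62.3] 83.5 circ [ 443.6 -182.3] 31.2 bbox [ 412. -213.] [ 475. -155.]
cup [217.  95.] rect [ 443.7 -181.2] [56.4 60.8] 83.5 circ [ 443.8 -179.8] 30.4 bbox [ 413. -210.] [ 474. -153.]
slide [217.  95.] rect [ 443.9 -178.7] [55.1 59.4] 83.5 circ [ 444.  -177.4] 29.7 bbox [ 414. -207.] [ 474. -151.]
cover [217.  95.] rect [ 443.9 -178.1] [54.8 59.1] 83.5 circ [ 444.1 -176.8] 29.6 bbox [ 415. -206.] [ 473. -151.]
bottle [320.  93.] rect [441.4 -74.6] [ 56.4 104.7] 1.1 circ [440.3 -74.7] 58.0 bbox [ 412. -127.] [469. -23.]
cup [320.  93.] rect [441.7 -74.7] [ 55.1 102.3] 1.1 circ [440.6 -74.7] 56.6 bbox [ 413. -126.] [469. -24.]
slide [320.  93.] rect [441.9 -74.7] [53.8 99.9] 1.1 circ [440.9 -74.7] 55.3 bbox [ 414. -125.] [469. -25.]
cover [320.  93.] rect [442.  -74.7] [53.4 99.3] 1.1 circ [441.  -74.7] 55.0 bbox [ 415. -125.] [468. -25.]
bottle [323. 164.] rect [517.5 -72.4] [76.2 49.8] 86.2 circ [528.8 -73.1] 38.4 bbox [ 493. -111.] [545. -35.]
cup [323. 164.] rect [516.  -72.4] [74.4 48.7] 86.2 circ [527.1 -73.1] 37.5 bbox [ 492. -110.] [543. -36.]
slide [323. 164.] rect [514.5 -72.5] [72.7 47.5] 86.2 circ [525.3 -73.2] 36.6 bbox [ 491. -109.] [540. -37.]
cover [323. 164.] rect [514.1 -72.5] [72.3 47.3] 86.2 circ [524.9 -73.2] 36.4 bbox [ 491. -109.] [540. -37.]
bottle [223. 181.] rect [ 535.6 -184.3] [63.9 64.6] 0.0 circ [ 535.9 -184.2] 43.8 bbox [ 504. -217.] [ 568. -152.]
cup [223. 181.] rect [ 533.7 -181.8] [62.4 63.1] 0.0 circ [ 534.  -181.7] 42.8 bbox [ 503. -213.] [ 565. -150.]
slide [223. 181.] rect [ 531.8 -179.3] [61.  61.6] 0.0 circ [ 532.1 -179.2] 41.8 bbox [ 501. -210.] [ 562. -149.]
cover [223. 181.] rect [ 531.3 -178.7] [60.6 61.3] 0.0 circ [ 531.6 -178.5] 41.5 bbox [ 501. -209.] [ 562. -148.]
```

View pics/w4c.png

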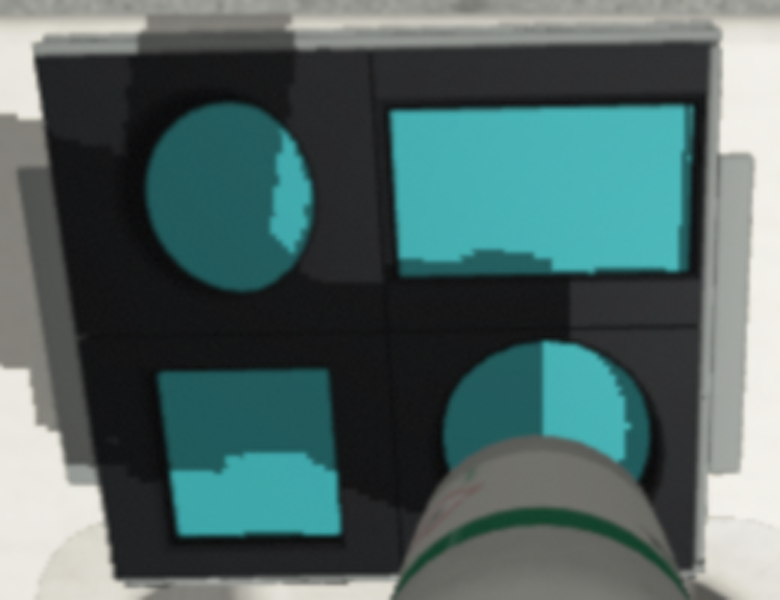

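Call:
play_rows(
  series=[
    [[1,0,0.002,-0.02,0],[1,0,0.002,-0.045,0],[1,0,0.002,-0.07,0],[1,0,0.002,-0.09,0],[1,0,0.002,-0.103,0],[1,0,0.002,-0.11,0],[1,0,0.002,-0.113,0],[1,0,0.002,-0.113,0]],
  ],
)

```text
t: 6.05
tool_pos: [0.5331, -0.0739, 0.0981]
orientation: [-0.002, 3.141, -0.0]
force: [0.3, 0.8, -3.2]
opening: 0.0614
```

Call:
play_rows(
  series=[
    [[1,0,0,-0.001,0],[1,0,0,-0.001,0]],
  ],
)

```text
t: 6.25
tool_pos: [0.5334, -0.0742, 0.0975]
orientation: [-0.002, 3.14, -0.001]
force: [-0.1, 0.6, -3.0]
opening: 0.0614
```

Call:
play_rows(
  series=[
    [[1,0,0,-0.001,0],[1,0,0,-0.0015,0],[1,0,0,-0.0015,0]],
  ],
)

```text
t: 6.55
tool_pos: [0.5329, -0.0742, 0.0954]
orientation: [-0.002, 3.141, -0.0]
force: [-0.3, -0.2, -3.2]
opening: 0.0614
```

Call:
play_rows(
  series=[
    [[1,0,0,-0.001,0],[1,0,0,-0.002,0],[1,0,0,-0.002,0]],
  ],
)

```text
t: 6.85
tool_pos: [0.5335, -0.0742, 0.0953]
orientation: [-0.002, 3.14, -0.001]
force: [-5.9, 0.8, 13.5]
opening: 0.0618
```

```bash
python3 - <<'E'
from h import *
c=grab('side');cv2.imwrite('pics/s5.png',cv2.resize(c['color'][100:250,220:380,::-1],None,fx=4,fy=4))
E
```

```text
(no output)
```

View pics/s5.png

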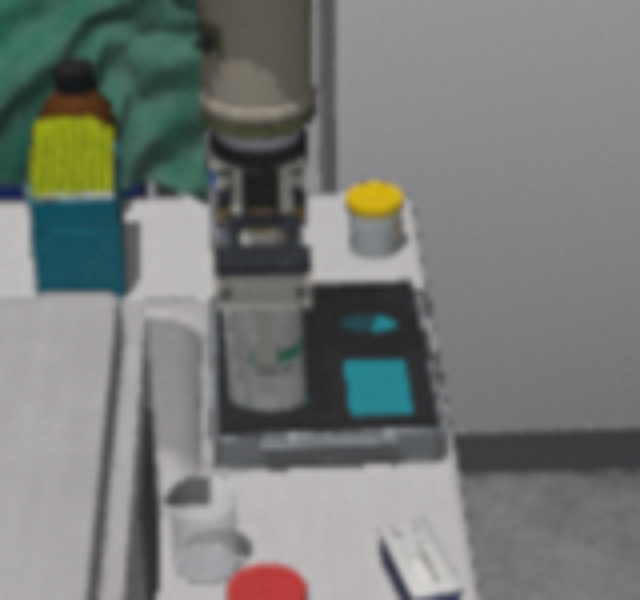

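Call:
play_rows(
  series=[
    [[-1,0,0,0.001,0],[-1,0,0,0.001,0],[-1,0,0,0.001,0],[-1,0,0,0.02,0],[-1,0,0,0.06,0],[-1,0,0,0.1,0],[-1,-0.03,-0.02,0.13,0],[-1,-0.06,-0.06,0.15,0]],
  ],
)

```text
t: 7.7
tool_pos: [0.4754, -0.1305, 0.2446]
orientation: [-0.007, 3.138, -0.001]
force: [0.4, -1.3, 0.4]
opening: 0.0931
```

Call:
play_rows(
  series=[
    [[-1,-0.01,-0.04,0,0],[-1,-0.02,-0.08,0,0],[-1,-0.03,-0.12,0,0],[-1,-0.035,-0.15,0,0],[-1,-0.035,-0.16,0,0],[-1,-0.035,-0.16,0,0]],
  ],
)

```text
t: 8.3
tool_pos: [0.4396, -0.2921, 0.2413]
orientation: [-0.002, -3.141, -0.001]
force: [0.1, -0.0, -0.2]
opening: 0.0928
```

```bash
cat > m5.py <<'E'
from h import *
import sys
n=sys.argv[1]
s=sensors.read_state();print(s['tool_pos'],s['orientation'],s['t'],s['opening'])
c=grab('wrist',n+'.png');np.savez('/tmp/'+n+'.npz',**c);M=masks(c)
for k,z in {'red':.058,'orange':.026,'yellow':.058}.items():
    for m,st,ce in comps(M[k],100):
        P,r,e=rect_on(c,m,z);print(k,ce.round(),'rect',np.round(r[0],1),np.round(r[1],1),round(r[2],1),'circ',np.round(e[0],1),round(e[1],1))
E
python3 m5.py w6
```

```text
[ 0.43959371 -0.2921213   0.24133695] [-1.58494221e-03 -3.14121551e+00 -6.74173719e-04] 8.3 0.092801291823711
orange [201. 377.] rect [ 745.  -461.5] [ 64.9 110. ] 64.4 circ [ 740.3 -473.9] 56.8
yellow [249. 168.] rect [ 425.9 -368. ] [53.3 53.6] 89.9 circ [ 425.7 -367.8] 27.8
```

View pics/w6.png

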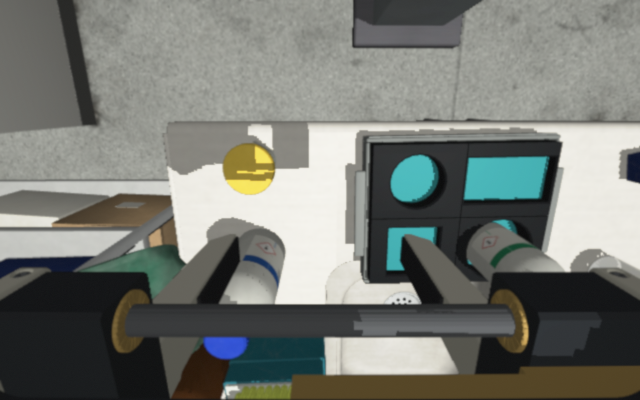

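Call:
play_rows(
  series=[
    [[-1,-0.007,-0.04,-0.02,0],[-1,-0.0136,-0.076,-0.06,0],[-1,-0.0136,-0.076,-0.1,0],[-1,-0.0136,-0.076,-0.12,0],[-1,-0.0136,-0.076,-0.12,0],[-1,-0.0136,-0.076,-0.12,0]],
  ],
)

```text
t: 8.95
tool_pos: [0.427, -0.3661, 0.1222]
orientation: [0.004, -3.142, -0.001]
force: [-0.1, 0.3, 0.8]
opening: 0.093
```

```bash
python3 m5.py w7
```

```text
[ 0.42702543 -0.36606095  0.12224266] [ 4.32922434e-03 -3.14156740e+00 -6.51359267e-04] 8.95 0.09295202824730243
yellow [315. 216.] rect [ 424.6 -369.2] [55.3 53.2] 0.2 circ [ 424.9 -369. ] 28.0
```

View pics/w7.png

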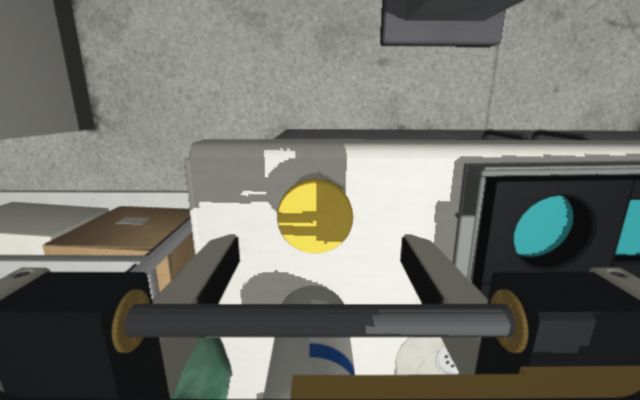

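Yellow lid at (315,216) in the wrist view, which puts it at (0.425, -0.369) with a 56 mm diameter as specified. Descending to grip the lid.

Call:
play_rows(
  series=[
    [[-1,-0.002,-0.003,-0.03,0],[-1,-0.002,-0.003,-0.06,0],[-1,-0.002,-0.003,-0.077,0],[-1,-0.002,-0.003,-0.079,0],[-1,-0.002,-0.003,-0.079,0],[1,-0.002,-0.003,-0.079,0],[1,-0.002,-0.003,-0.079,0],[1,-0.002,-0.003,-0.079,0]],
  ],
  force=15,
)

```text
t: 9.8
tool_pos: [0.425, -0.3709, 0.044]
orientation: [-0.002, 3.14, -0.002]
force: [-0.5, -0.0, 0.3]
opening: 0.0733
```

Call:
play_rows(
  series=[
    [[1,0,0,0,0],[1,0,0,0,0],[1,0,0,0,0],[1,0,0,0.01,0],[1,0,0,0.03,0],[1,0,0,0.06,0],[1,0,0,0.09,0],[1,0,0.01,0.1,0]],
  ],
)

```text
t: 10.6
tool_pos: [0.4257, -0.3622, 0.1471]
orientation: [-0.0, 3.137, -0.007]
force: [-0.3, 0.1, -0.3]
opening: 0.0556
```

Call:
play_rows(
  series=[
    [[1,0.003,0.02,0,0],[1,0.006,0.05,0,0],[1,0.009,0.085,0,0],[1,0.012,0.12,0,0],[1,0.015,0.15,0,0],[1,0.018,0.175,0,0],[1,0.018,0.183,0,0],[1,0.018,0.183,0,0]],
  ],
)

```text
t: 11.4
tool_pos: [0.4414, -0.1751, 0.1411]
orientation: [0.006, -3.139, -0.002]
force: [0.1, -1.0, -0.6]
opening: 0.0556
```

Call:
play_rows(
  series=[
    [[1,0,0,0,0],[1,0,0,0,0]],
  ],
)

```text
t: 11.6
tool_pos: [0.442, -0.1778, 0.1423]
orientation: [0.001, -3.141, 0.0]
force: [-0.3, -0.2, -0.4]
opening: 0.0557
```

```bash
python3 m5.py w8
```

```text
[ 0.44198032 -0.17784186  0.14232613] [ 5.86550778e-04 -3.14106419e+00  7.40055120e-05] 11.6 0.055662567790143815
yellow [319. 266.] rect [ 488.6 -177.3] [75.7 95.9] 0.0 circ [ 499.7 -177.6] 49.4
```

View pics/w8.png

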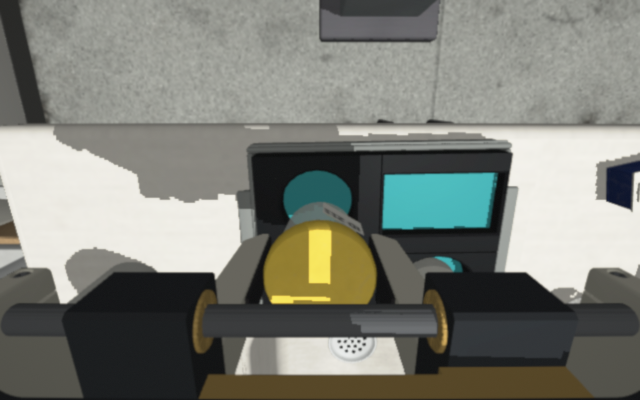

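```bash
python3 - <<'E'
from h import *
c=dict(np.load('/tmp/w8.npz'))
for m,st,ce in comps(masks(c)['teal'],150):
    P,r,e=rect_on(c,m,.022);print(ce.round(),st,P.min(0),P.max(0))
    P,r,e=rect_on(c,m,.030);print(' .03',P.min(0),P.max(0))
m=masks(c)['yellow'];P,r,e=rect_on(c,m,.157);print(P.min(0),P.max(0),e)
E
```

```text
[316. 191.] [ 284  171   67   47 2035] [ 417.626   -209.51068] [ 460.41043 -149.79308]
 .03 [ 415.9908 -208.5656] [ 457.51566 -150.60606]
[438. 200.] [ 382  172  116   58 6192] [ 418.359  -121.3095] [472.15738  -20.348036]
 .03 [ 416.70224 -122.96106] [468.91678  -24.971903]
[451. 263.] [434 256  28  16 209] [499.75177 -68.42849] [515.7824   -40.561325]
 .03 [495.6988  -71.63686] [511.25754 -44.59011]
[ 413.51172 -205.18097] [ 457.41083 -149.54138] ((441.8853454589844, -177.51722717285156), 28.660968780517578)
```

Call:
play_rows(
  series=[
    [[1,0.002,-0.002,-0.02,0],[1,0.002,-0.002,-0.04,0],[1,0.002,-0.002,-0.06,0],[1,0.002,-0.002,-0.07,0],[1,0.002,-0.002,-0.074,0],[1,0.002,-0.002,-0.075,0],[1,0.002,-0.002,-0.076,0],[1,0.002,-0.002,-0.077,0]],
  ],
)

```text
t: 12.45
tool_pos: [0.445, -0.1796, 0.0667]
orientation: [-0.002, 3.14, -0.001]
force: [-0.0, 0.3, -0.1]
opening: 0.0557
```

Call:
play_rows(
  series=[
    [[1,0,0,-0.001,0],[1,0,0,-0.001,0]],
  ],
)

```text
t: 12.65
tool_pos: [0.4445, -0.1793, 0.065]
orientation: [-0.002, 3.141, -0.0]
force: [0.4, 0.5, -0.4]
opening: 0.0557
```

Call:
play_rows(
  series=[
    [[1,0,0,-0.001,0],[1,0,0,-0.001,0]],
  ],
)

```text
t: 12.85
tool_pos: [0.4449, -0.1793, 0.0648]
orientation: [-0.002, 3.141, -0.001]
force: [-3.2, 1.6, 8.3]
opening: 0.0555
```

Call:
play_rows(
  series=[
    [[1,0,0,-0.001,0],[1,0,0,-0.001,0]],
  ],
)

```text
t: 13.05
tool_pos: [0.4453, -0.1795, 0.0648]
orientation: [-0.002, 3.14, -0.001]
force: [-6.4, 3.9, 15.9]
opening: 0.0555
```

Call:
play_rows(
  series=[
    [[-0.6,0,0,0.002,0],[-0.6,0,0,0.002,0],[-0.6,0,0,0.002,0],[-0.6,0,0,0.02,0],[-0.6,0,0,0.06,0],[-0.6,0,0,0.1,0],[-0.6,-0.005,0.02,0.14,0],[-1,-0.01,0.06,0.17,0]],
  ],
)

```text
t: 13.85
tool_pos: [0.4346, -0.1205, 0.2351]
orientation: [0.003, 3.14, -0.002]
force: [1.3, 0.4, 0.3]
opening: 0.079
```

Call:
play_rows(
  series=[
    [[-1,0,0.045,0,0],[-1,0,0.09,0,0],[-1,0,0.135,0,0],[-1,0,0.18,0,0],[-1,0,0.225,0,0],[-1,0,0.27,0,0],[-1,0,0.3,0,0],[-1,0,0.31,0,0]],
  ],
)

```text
t: 14.65
tool_pos: [0.4337, 0.1931, 0.2321]
orientation: [0.007, -3.141, -0.001]
force: [-0.2, 0.1, 0.5]
opening: 0.0929
```

Call:
play_rows(
  series=[
    [[-1,0,0.0,0,0],[-1,0,0.0,0,0]],
  ],
)

```text
t: 14.85
tool_pos: [0.4343, 0.1896, 0.2323]
orientation: [0.002, -3.141, 0.001]
force: [-0.3, -0.4, -0.1]
opening: 0.0929
```

```bash
python3 m5.py w9;python3 - <<'E'
from h import *
c=grab('side');cv2.imwrite('pics/s9.png',cv2.resize(c['color'][100:250,220:380,::-1],None,fx=4,fy=4))
E
```

```text
[0.43429883 0.18963759 0.23225728] [ 1.73023065e-03 -3.14106114e+00  1.26564343e-03] 14.85 0.0928713848715293
red [398. 170.] rect [420.3 272.3] [53.3 54.9] 0.1 circ [420.  272.1] 27.9
red [330. 267.] rect [532.7 202.3] [56.4 53.2] 0.1 circ [533.1 202.4] 28.7
orange [485. 164.] rect [419.6 379.9] [49.  48.3] 73.5 circ [419.9 380.2] 31.8
orange [526. 266.] rect [546.7 455.8] [59.4 19.7] 89.9 circ [555.8 455.8] 29.7
```

View pics/w9.png

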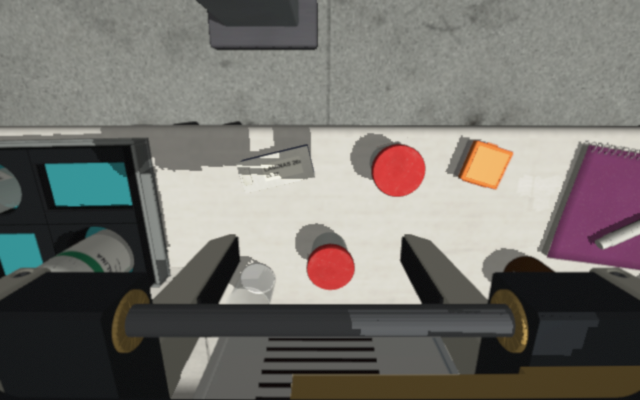

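View pics/s9.png

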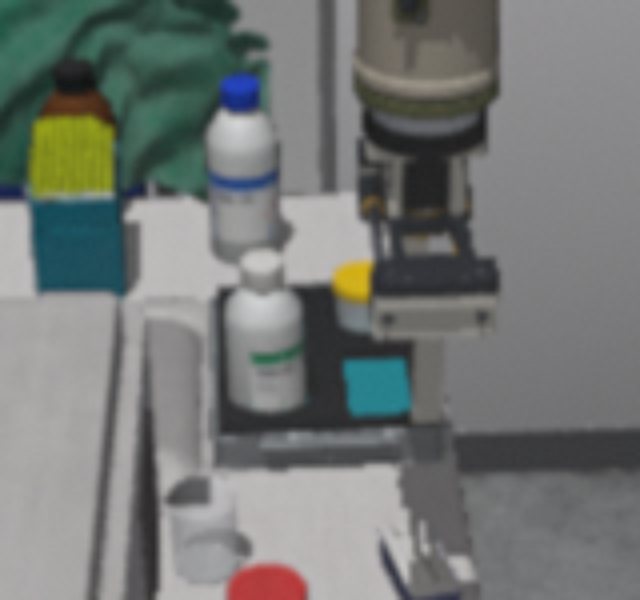

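```bash
cat > box.py <<'E'
from h import *
import sys
n=sys.argv[1];c=dict(np.load(f'/tmp/{n}.npz'));W=cloud(c)
y0,y1=float(sys.argv[2]),float(sys.argv[3])
m=(W[...,2]>.022)&(W[...,2]<.038)&(W[...,0]>.36)&(W[...,0]<.47)&(W[...,1]>y0)&(W[...,1]<y1)
m=cv2.morphologyEx(m.astype(np.uint8),cv2.MORPH_OPEN,np.ones((3,3)))>0
for mm,st,ce in comps(m,150):
    P,r,e=rect_on(c,mm,.030);print(ce,st,np.round(r[0],1),np.round(r[1],1),r[2],'z',np.median(W[mm][:,2]).round(4))
    # edge direction by PCA
    q=W[mm][:,:2];q=q-q.mean(0);v=np.linalg.svd(q,full_matrices=False)[2][0];print('dir deg',np.degrees(np.arctan2(v[1],v[0]))%180)
E
python3 box.py w9 .11 .235; python3 - <<'E'
from h import *
c=dict(np.load('/tmp/w9.npz'));cv2.imwrite('pics/w9c.png',cv2.resize(c['color'][120:220,210:340,::-1],None,fx=6,fy=6,interpolation=cv2.INTER_CUBIC))
E
```

```text
[280.26842629 168.41135458] [ 250  146   64   46 2008] [424.2 143. ] [36.9 75.7] 13.582693099975586 z 0.029
dir deg 106.4185739074555
```

View pics/w9c.png

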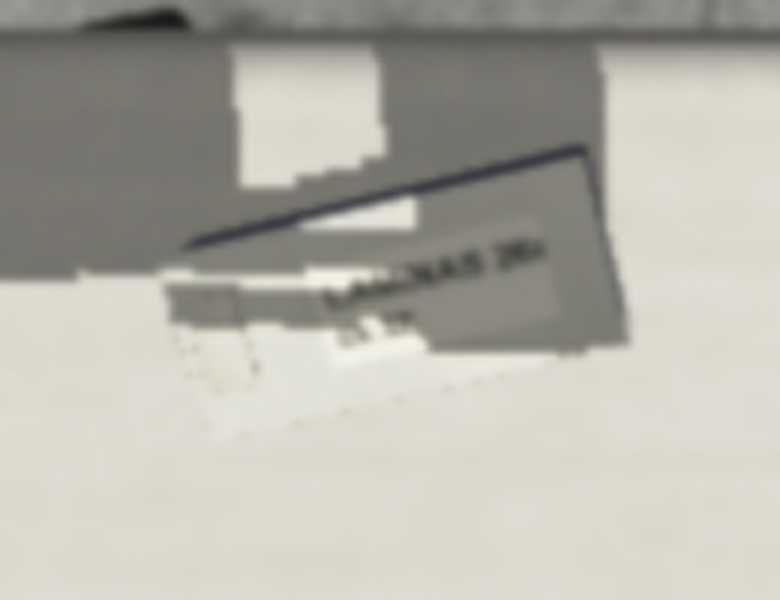

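```bash
python3 box.py w9 .05 .235; python3 - <<'E'
from h import *
c=dict(np.load('/tmp/w9.npz'))
k=np.array([[185,245],[583,152],[628,343],[213,440]])/6+[210,120]
P=ray(c,k,.03)[:,:2];print(P.round(4),P.mean(0));print(np.linalg.norm(np.diff(P,axis=0),axis=1))
for a,b in((0,1),(3,2)):
    d=P[b]-P[a];print(np.degrees(np.arctan2(d[1],d[0])))
E
```

```text
[275.35625269 169.17275462] [ 236  146   78   47 2327] [425.1 139.2] [36.9 83.5] 13.562023162841797 z 0.0291
dir deg 103.39073233068275
[[0.4151 0.101 ]
 [0.3976 0.1761]
 [0.4339 0.1844]
 [0.4532 0.1038]] [0.42495235 0.14133764]
[0.0771448  0.03717408 0.08287944]
103.09869782601005
103.50572004836899
```

Call:
play_rows(
  series=[
    [[-1,-0.003,-0.02,-0.02,0.1],[-1,-0.006,-0.04,-0.05,0.2],[-1,-0.009,-0.0505,-0.08,0.234],[-1,-0.009,-0.0505,-0.12,0.234],[-1,-0.009,-0.0505,-0.13,0.234],[-1,-0.009,-0.0505,-0.13,0.234],[-1,-0.009,-0.0505,-0.13,0.234]],
  ],
)

```text
t: 15.65
tool_pos: [0.4264, 0.14, 0.1042]
orientation: [-0.367, 3.118, 0.0]
force: [0.4, -0.1, 0.4]
opening: 0.0934
```

```bash
python3 m5.py w10; python3 box.py w10 .05 .235
```

```text
[0.42637275 0.13999512 0.10422742] [-3.67360843e-01  3.11830499e+00  1.56846738e-04] 15.65 0.09338130541235412
red [500. 253.] rect [415.9 267. ] [51.9 55.3] 40.1 circ [417.9 269.7] 30.3
red [363. 357.] rect [521.3 198.5] [34.2 53.6] 13.3 circ [528.3 200.2] 28.6
orange [603. 256.] rect [406.5 373.7] [35.3 63.4] 11.3 circ [417.9 375.7] 31.9
orange [363. 375.] rect [570.4 216. ] [ 1.2 62.3] 13.3 circ [569.9 215.8] 31.1
[317.61676175 211.47294905] [ 262  188  112   48 5083] [424.7 138.8] [37.  83.4] 14.043261528015137 z 0.0291
dir deg 103.67755776148238
```

View pics/w10.png

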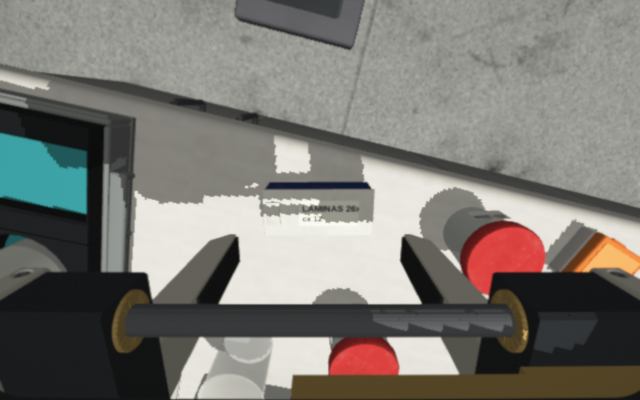

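Call:
play_rows(
  series=[
    [[-1,-0.0015,-0.001,-0.025,0.005],[-1,-0.0015,-0.001,-0.05,0.005],[-1,-0.0015,-0.001,-0.066,0.005],[-1,-0.0015,-0.001,-0.073,0.005],[-1,-0.0015,-0.001,-0.074,0.005],[1,-0.0015,-0.001,-0.074,0.005],[1,-0.0015,-0.001,-0.074,0.005],[1,-0.0015,-0.001,-0.074,0.005]],
  ],
  force=25,
)

```text
t: 16.5
tool_pos: [0.4251, 0.1394, 0.03]
orientation: [-0.376, 3.116, 0.0]
force: [-0.9, -0.1, 4.8]
opening: 0.0833
```

Call:
play_rows(
  series=[
    [[1,0,0,0,0],[1,0,0,0,0],[1,0,0,0.01,0],[1,0,0,0.03,0],[1,0,0,0.06,0],[1,0,0,0.09,0],[1,0,0,0.11,0],[1,0,0,0.11,0]],
  ],
)

```text
t: 17.3
tool_pos: [0.426, 0.1395, 0.1424]
orientation: [-0.376, 3.113, 0.001]
force: [1.0, -0.4, -0.9]
opening: 0.0829
```

```bash
python3 m5.py w11;python3 - <<'E'
from h import *
c=grab('side');cv2.imwrite('pics/s11.png',cv2.resize(c['color'][120:320,220:400,::-1],None,fx=3,fy=3))
E
```

```text
[0.4260093  0.13953773 0.14242673] [-3.75621676e-01  3.11269067e+00  7.47876656e-04] 17.3 0.08285418512195294
red [477. 237.] rect [419.1 270. ] [58.7 53.7] 53.9 circ [419.3 269.9] 29.6
red [357. 347.] rect [548.1 205.3] [25.8 53.3] 13.7 circ [537.5 202.7] 26.7
orange [563. 245.] rect [419.7 377.2] [52.7 48.9] 72.8 circ [418.1 377.5] 33.3
```

View pics/w11.png

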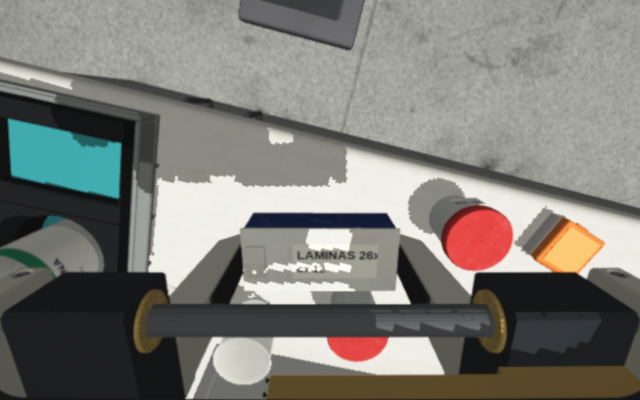

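View pics/s11.png

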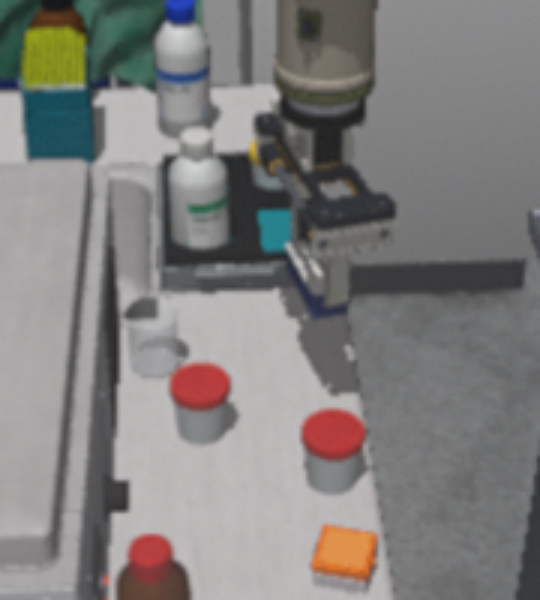

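Call:
play_rows(
  series=[
    [[1,0.002,-0.03,0,-0.03],[1,0.004,-0.06,0,-0.06],[1,0.006,-0.095,0,-0.1],[1,0.009,-0.13,0,-0.14],[1,0.012,-0.165,0,-0.18],[1,0.014,-0.195,0,-0.21],[1,0.016,-0.214,0,-0.222],[1,0.016,-0.214,0,-0.222]],
  ],
)

```text
t: 18.2
tool_pos: [0.4386, -0.0766, 0.1366]
orientation: [0.024, -3.138, -0.001]
force: [-0.0, -0.5, -0.7]
opening: 0.0829
```

Call:
play_rows(
  series=[
    [[1,0,0,0,0],[1,0,0,0,0]],
  ],
)

```text
t: 18.4
tool_pos: [0.4391, -0.0739, 0.1376]
orientation: [0.03, -3.14, -0.001]
force: [0.2, -0.3, -0.6]
opening: 0.0829
```

```bash
python3 m5.py w12; python3 - <<'E'
from h import *
c=dict(np.load('/tmp/w12.npz'));W=cloud(c)
for m,st,ce in comps(masks(c)['teal'],150):
    for z in(.03,.032):
        P,r,e=rect_on(c,m,z);print(z,ce.round(),st,P.min(0),P.max(0),r)
m=(W[...,2]>.135)&(W[...,2]<.15)&(W[...,1]<.0);m[:200]=False
for mm,st,ce in comps(m,300):
    P,r,e=rect_on(c,mm,.1425);print(ce,st,r,np.median(W[mm][:,2]),np.median(W[mm][:,1]),)
E
```

```text
[ 0.43913924 -0.07389297  0.13757321] [ 2.99791461e-02 -3.13976885e+00 -1.36660188e-03] 18.4 0.08289734134188582
yellow [174. 227.] rect [ 454.1 -187.7] [62.1 66.1] 45.7 circ [ 454.3 -187.6] 33.2
0.03 [188. 180.] [167 173  56  20 349] [ 415.7561  -203.03416] [ 431.74292 -156.49623] ((423.204345703125, -179.35496520996094), (46.61308670043945, 14.454599380493164), 86.74604034423828)
0.032 [188. 180.] [167 173  56  20 349] [ 415.32104 -202.0463 ] [ 431.18442 -155.86766] ((422.71173095703125, -178.5498809814453), (46.253211975097656, 14.342979431152344), 86.74603271484375)
0.03 [319. 195.] [ 260  178  118   36 3959] [ 417.08084 -123.8928 ] [449.10513 -25.17057] ((433.5375671386719, -74.6019287109375), (31.09311294555664, 99.12642669677734), 1.0755738019943237)
0.032 [319. 195.] [ 260  178  118   36 3959] [ 416.63553 -123.51595] [448.41263  -25.555935] ((432.96514892578125, -74.60565185546875), (30.853092193603516, 98.361083984375), 1.0755436420440674)
0.03 [177. 276.] [169 269  22  21 270] [ 505.6907  -210.81061] [ 527.02747 -191.0788 ] ((512.74462890625, -205.00953674316406), (14.432060241699219, 27.961624145507812), 48.3935661315918)
0.032 [177. 276.] [169 269  22  21 270] [ 504.56125 -209.7627 ] [ 525.73334 -190.18324] ((511.5608825683594, -204.00643920898438), (14.32061767578125, 27.745798110961914), 48.393558502197266)
[319.31506849 258.35607245] [  205   228   230    63 10877] ((435.66143798828125, -73.50057983398438), (35.29397201538086, 117.34768676757812), 1.0600154399871826) 0.13665996179987636 -0.0735096435285568
```

View pics/w12.png

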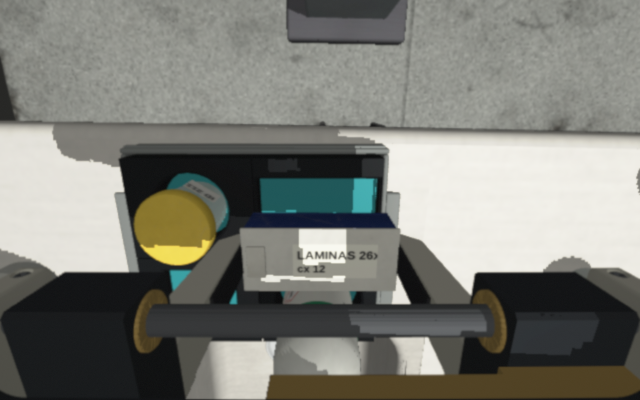

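Call:
play_rows(
  series=[
    [[1,0.003,-0.0007,-0.02,0],[1,0.003,-0.0007,-0.04,0],[1,0.003,-0.0007,-0.06,0],[1,0.003,-0.0007,-0.07,0],[1,0.003,-0.0007,-0.075,0],[1,0.003,-0.0007,-0.077,0],[1,0.003,-0.0007,-0.077,0]],
  ],
)

```text
t: 19.15
tool_pos: [0.4432, -0.0756, 0.0621]
orientation: [-0.029, 3.141, -0.0]
force: [-0.5, -0.6, -0.2]
opening: 0.0827
```

Call:
play_rows(
  series=[
    [[1,0,0,-0.001,0],[1,0,0,-0.001,0]],
  ],
)

```text
t: 19.35
tool_pos: [0.4433, -0.0758, 0.0612]
orientation: [-0.029, 3.14, -0.001]
force: [-0.4, -0.6, -0.6]
opening: 0.0829
```

Call:
play_rows(
  series=[
    [[1,0,0,-0.001,0],[1,0,0,-0.001,0],[-1,0,0,-0.001,0],[-1,0,0,-0.001,0],[-1,0,0,-0.001,0]],
  ],
)

```text
t: 19.85
tool_pos: [0.4427, -0.0756, 0.0595]
orientation: [0.029, -3.141, -0.0]
force: [-0.2, -0.2, 0.3]
opening: 0.0929
```

Call:
play_rows(
  series=[
    [[-1,0,0,0.01,0],[-1,0,0,0.03,0],[-1,0,0,0.06,0],[-1,0,0,0.09,0],[-1,0,0,0.12,0],[-1,0,0,0.14,0],[-1,0,0,0.14,0]],
  ],
)

```text
t: 20.55
tool_pos: [0.4448, -0.0762, 0.2039]
orientation: [-0.029, 3.135, -0.003]
force: [1.3, -0.2, 0.7]
opening: 0.093
```

```bash
python3 m5.py w13; python3 - <<'E'
from h import *
c=dict(np.load('/tmp/w13.npz'));W=cloud(c)
m=(W[...,2]>.052)&(W[...,2]<.07)&(W[...,1]<.0)&(W[...,1]>-.145)&(W[...,0]<.49)&(W[...,0]>.39)
m=cv2.morphologyEx(m.astype(np.uint8),cv2.MORPH_OPEN,np.ones((3,3)))>0
for mm,st,ce in comps(m,300):
    P,r,e=rect_on(c,mm,.06);print(ce,r);q=W[mm]
    A=np.c_[q[:,:2]-q[:,:2].mean(0),np.ones(len(q))];print(np.linalg.lstsq(A,q[:,2],rcond=None)[0])
f=(abs(W[...,0]-.4)<.006)&(abs(W[...,1]+.075)<.04);print('foam',np.nanmedian(W[f][:,2]))
E
```

```text
[ 0.44483309 -0.07618008  0.20388799] [-2.86095055e-02  3.13501441e+00 -3.06483238e-03] 20.55 0.09300332342577919
red [574. 262.] rect [517.9 195.5] [25.8 58.1] 0.9 circ [525.4 195.6] 29.1
yellow [208. 194.] rect [ 453.  -185.3] [60.3 61.4] 1.0 circ [ 452.6 -185.5] 31.6
[320.17682161 187.59610553] ((442.7948303222656, -75.32213592529297), (36.99198913574219, 83.5439453125), 1.0731416940689087)
[ 0.00636257 -0.00396293  0.05909975]
foam 0.04209092913722014
```

View pics/w13.png

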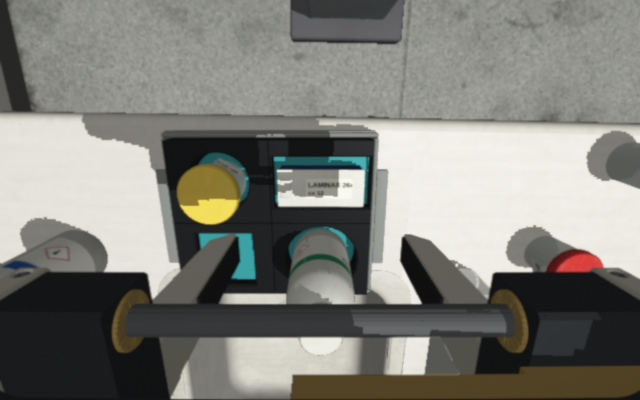

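```bash
python3 - <<'E'
from h import *
for n in('scene0','side0'):
    c=dict(np.load(f'/tmp/{n}.npz'));W=cloud(c)
    m=(W[...,2]>.3)&(W[...,2]<.7)&(W[...,1]<.2)&(W[...,1]>-.4)&(W[...,0]<1.0)&(W[...,0]>.4)
    if n=='scene0':
        v,u=np.mgrid[0:400,0:640]; m&=(u>330)
    for mm,st,ce in comps(m,40):
        P=W[mm];print(n,ce.round(),st[4],np.nanpercentile(P,2,axis=0).round(3),np.nanpercentile(P,98,axis=0).round(3))
E
```

```text
scene0 [349.   6.] 529 [0.777 0.111 0.532] [0.994 0.118 0.57 ]
scene0 [505.  71.] 1417 [ 0.977 -0.38   0.303] [ 1.    -0.3    0.445]
scene0 [406.  80.] 770 [ 0.616 -0.14   0.305] [ 0.978 -0.109  0.418]
side0 [185.  36.] 614 [0.735 0.119 0.533] [0.738 0.198 0.684]
side0 [206.  97.] 831 [ 0.627 -0.132  0.307] [ 0.847 -0.098  0.418]
```

Call:
play_rows(
  series=[
    [[-0.5,0,0.03,0.02,-0.14],[-0.5,0,0.07,0.04,-0.28],[-0.5,-0.01,0.11,0.05,-0.42],[-0.5,-0.01,0.15,0.05,-0.56],[-0.5,-0.01,0.19,0.05,-0.7],[-0.5,-0.02,0.23,0.05,-0.84],[-0.5,-0.02,0.27,0.05,-0.98],[-0.5,-0.02,0.3,0.05,-1.12]],
  ],
)

```text
t: 21.4
tool_pos: [0.4216, 0.2258, 0.248]
orientation: [-1.598, -2.703, 0.002]
force: [-0.2, -0.7, -0.4]
opening: 0.0698
```

Call:
play_rows(
  series=[
    [[-0.5,0,0.04,0,-0.14],[-0.5,0,0.08,0,-0.28],[-0.5,0,0.12,-0.01,-0.42],[-0.5,0,0.15,-0.02,-0.56],[-0.5,0,0.156,-0.04,-0.7],[-0.5,0,0.156,-0.05,-0.756],[-0.5,0,0.156,-0.05,-0.756],[-0.5,0,0.156,-0.05,-0.756]],
  ],
)

```text
t: 22.2
tool_pos: [0.4223, 0.3796, 0.1986]
orientation: [2.478, 1.932, -0.003]
force: [0.3, -0.5, 0.6]
opening: 0.0698
```

```bash
python3 m5.py w14
```

```text
[0.42227935 0.37959986 0.19855306] [ 2.47755594  1.93165749 -0.00336422] 22.2 0.06976989662315017
red [508.  38.] rect [606.8 473.5] [50.1 51.2] 84.8 circ [608.4 473.1] 29.2
red [570.  20.] rect [659.8 472.6] [17.7 10.7] 88.0 circ [657.8 472.8] 9.0
red [344. 282.] rect [422.4 278. ] [53.5 52.7] 75.9 circ [422.6 276.8] 29.2
orange [459.  55.] rect [584.2 467.9] [86.5 64.1] 3.1 circ [587.6 467.8] 46.6
orange [319. 179.] rect [421.3 383.6] [47.3 47.8] 73.4 circ [421.2 383.4] 31.0
```

View pics/w14.png

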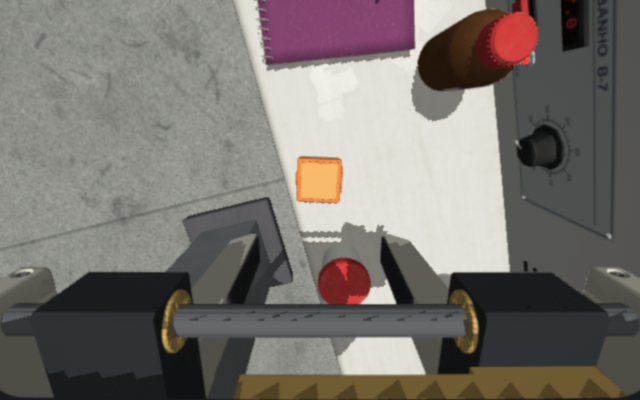

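```bash
python3 - <<'E'
from h import *
for n in('scene0','side0'):
    c=dict(np.load(f'/tmp/{n}.npz'));W=cloud(c)
    m=(W[...,2]>.2)&(W[...,2]<.48)&(W[...,1]<-.05)&(W[...,1]>-.2)&(W[...,0]<.76)&(W[...,0]>.55)
    for mm,st,ce in comps(m,40):
        P=W[mm]
        for z in np.arange(.2,.48,.02):
            q=P[(P[:,2]>z)&(P[:,2]<z+.02)]
            if len(q)>5: print(n,round(z,2),len(q),np.percentile(q,3,axis=0).round(3),np.percentile(q,97,axis=0).round(3))
E
```

```text
scene0 0.38 53 [ 0.678 -0.131  0.39 ] [ 0.757 -0.115  0.4  ]
scene0 0.4 75 [ 0.612 -0.14   0.4  ] [ 0.683 -0.109  0.419]
scene0 0.42 7 [ 0.614 -0.132  0.42 ] [ 0.622 -0.121  0.421]
scene0 0.32 14 [ 0.756 -0.128  0.327] [ 0.76  -0.116  0.34 ]
scene0 0.34 26 [ 0.754 -0.131  0.34 ] [ 0.76  -0.113  0.359]
side0 0.38 96 [ 0.69  -0.126  0.391] [ 0.757 -0.108  0.4  ]
side0 0.4 142 [ 0.622 -0.135  0.4  ] [ 0.701 -0.099  0.419]
side0 0.42 7 [ 0.619 -0.12   0.42 ] [ 0.63  -0.106  0.422]
```

Call:
play_rows(
  series=[
    [[-0.5,-0.001,0.004,-0.03,-0.043],[-0.5,-0.001,0.004,-0.07,-0.043],[-0.5,-0.001,0.004,-0.1,-0.043],[-0.5,-0.001,0.004,-0.1,-0.043],[-0.5,-0.001,0.004,-0.1,-0.043]],
  ],
)

```text
t: 22.75
tool_pos: [0.4222, 0.384, 0.1006]
orientation: [-2.52, -1.876, -0.0]
force: [-0.1, -0.2, 1.1]
opening: 0.0696
```

```bash
python3 m5.py w15
```

```text
[0.42216324 0.38400331 0.10058408] [-2.52008250e+00 -1.87583979e+00 -3.47259115e-04] 22.75 0.06964898752386983
red [609.  18.] rect [610.2 458.5] [20.  39.3] 73.9 circ [610.7 460.2] 21.3
red [360. 355.] rect [422.1 277.9] [32.5 54. ] 73.2 circ [421.6 277.6] 29.1
orange [525.  40.] rect [594.1 457.3] [ 49.  114.4] 73.8 circ [594.5 458.6] 57.2
orange [319. 214.] rect [421.3 384.1] [46.6 47.7] 73.3 circ [420.9 383.6] 31.5
orange [359. 375.] rect [413.1 227.6] [ 2.1 54.9] 71.9 circ [412.8 226.7] 27.5
```

View pics/w15.png

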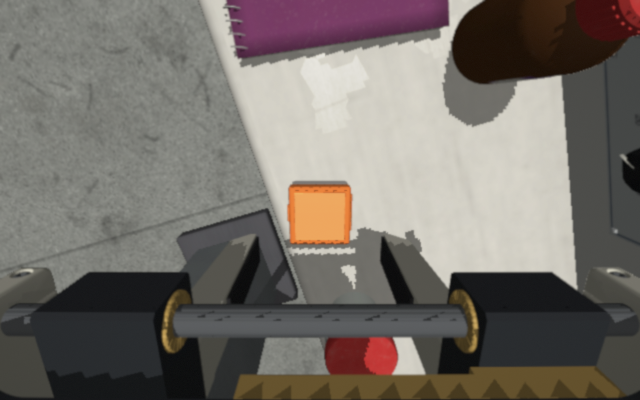

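Call:
play_rows(
  series=[
    [[-0.5,-0.001,0,-0.03,0],[-0.5,-0.001,0,-0.055,0],[-0.5,-0.001,0,-0.07,0],[-0.5,-0.001,0,-0.0725,0],[-0.5,-0.001,0,-0.0725,0],[1,-0.001,0,-0.0725,0],[1,-0.001,0,-0.0725,0],[1,-0.001,0,-0.0725,0]],
  ],
  force=20,
)

```text
t: 23.6
tool_pos: [0.4214, 0.3846, 0.0281]
orientation: [-2.52, -1.876, -0.003]
force: [-0.5, -0.4, 0.4]
opening: 0.0507
```

Call:
play_rows(
  series=[
    [[1,0,0,0,0],[1,0,0,0,0],[1,0,0,0,0],[1,0,0,0.01,0],[1,0,0,0.04,0],[1,0,0,0.08,0],[1,0,0,0.12,0],[1,0,0,0.13,0]],
  ],
)

```text
t: 24.4
tool_pos: [0.423, 0.3858, 0.1633]
orientation: [-2.52, -1.875, -0.013]
force: [0.1, 0.5, 0.5]
opening: 0.0467
```

```bash
python3 m5.py w16
```

```text
[0.4230106  0.38584443 0.16327951] [-2.52014428 -1.87543182 -0.01278347] 24.4 0.046705603234851324
red [531.  32.] rect [610.8 467.6] [43.2 54.7] 73.8 circ [610.9 468.2] 27.9
red [608.   7.] rect [668.  467.8] [11.1 12.6] 74.0 circ [668.5 468.7] 6.6
red [353. 298.] rect [422.8 294.1] [20.2 44.2] 73.1 circ [421.  288.6] 22.4
orange [472.  51.] rect [586.3 467.7] [92.  66.5] 1.3 circ [589.5 468. ] 49.3
orange [320. 257.] rect [403.8 319.8] [90.3 90.1] 73.2 circ [403.8 319. ] 60.3
```

View pics/w16.png

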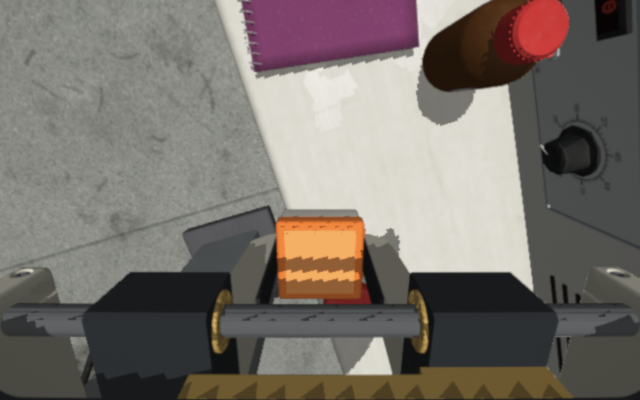

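Call:
play_rows(
  series=[
    [[1,0,-0.03,0,0.03],[1,0,-0.07,0,0.08],[1,0,-0.11,0,0.12],[1,0,-0.15,0,0.16],[1,0,-0.19,0,0.2],[1,0,-0.23,0,0.24],[1,0,-0.27,0,0.28],[1,0,-0.31,0,0.31]],
  ],
)

```text
t: 25.25
tool_pos: [0.4195, 0.0726, 0.1556]
orientation: [-2.197, -2.243, 0.003]
force: [1.2, -0.2, -0.1]
opening: 0.0473
```

Call:
play_rows(
  series=[
    [[1,0,-0.04,0,0],[1,0,-0.08,0,0],[1,0,-0.12,0,0],[1,0,-0.16,0,0],[1,0,-0.2,0,0],[1,0,-0.235,0,0],[1,0,-0.255,0,0],[1,0,-0.255,0,0]],
  ],
)

```text
t: 26.05
tool_pos: [0.4197, -0.1826, 0.1556]
orientation: [-2.203, -2.237, 0.002]
force: [-0.8, -0.0, -0.6]
opening: 0.0469
```

Call:
play_rows(
  series=[
    [[1,0,0,0,0],[1,0,0,0,0]],
  ],
)

```text
t: 26.25
tool_pos: [0.4204, -0.1797, 0.1563]
orientation: [-2.199, -2.242, 0.0]
force: [0.1, 0.3, 0.2]
opening: 0.0467
```

```bash
python3 m5.py w17
```

```text
[ 0.42043808 -0.1797112   0.15627374] [-2.19868673e+00 -2.24171987e+00  9.16028991e-05] 26.25 0.04672815171790264
orange [321. 260.] rect [ 421.6 -245.7] [88.  88.4] 1.2 circ [ 420.4 -245.7] 58.8
yellow [361. 202.] rect [ 454.7 -176.5] [42.4 62.5] 60.8 circ [ 450.6 -183.9] 31.5
```

View pics/w17.png

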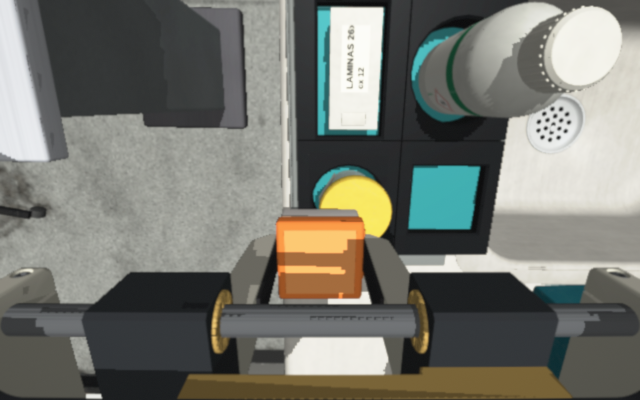

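```bash
python3 - <<'E'
from h import *
c=dict(np.load('/tmp/w17.npz'));W=cloud(c)
for m,st,ce in comps(masks(c)['teal'],500):
    P,r,e=rect_on(c,m,.032);print(ce.round(),P.min(0),P.max(0),r)
m=masks(c)['orange'];print(np.nanmedian(W[m],axis=0))
mm=m&(W[...,2]>.148)&(W[...,2]<.162);P,r,e=rect_on(c,mm,.154);print(r)
E
```

```text
[326.  77.] [ 414.81097 -124.53654] [468.71573  -25.939383] ((441.6728515625, -74.82857513427734), (52.307193756103516, 98.44718933105469), 1.1184203624725342)
[430.  69.] [ 492.14664  -110.667175] [539.90656 -38.51669] ((513.6636962890625, -76.09402465820312), (41.7217903137207, 72.11521911621094), 9.603632926940918)
[443. 197.] [ 501.35095 -209.63312] [ 562.4965  -147.95737] ((532.0404052734375, -178.6973419189453), (60.50322341918945, 60.78911209106445), 1.1063027381896973)
[563. 293.] [ 638.6768  -287.36053] [ 685.7757 -267.4042] ((662.3431396484375, -277.58148193359375), (47.069271087646484, 19.657875061035156), 0.8870694637298584)
[ 0.420796   -0.18109432  0.15390622]
((420.0818786621094, -179.6063232421875), (47.96208953857422, 48.06046676635742), 2.1134822368621826)
```

Call:
play_rows(
  series=[
    [[1,0.03,-0.0015,-0.01,0],[1,0.065,-0.0015,-0.01,0],[1,0.095,-0.0015,-0.01,0],[1,0.108,-0.0015,-0.02,0],[1,0.11,-0.0015,-0.035,0],[1,0.11,-0.0015,-0.05,0],[1,0.11,-0.0015,-0.06,0],[1,0.11,-0.0015,-0.06,0]],
  ],
)

```text
t: 27.1
tool_pos: [0.5284, -0.1815, 0.0943]
orientation: [-2.198, -2.239, 0.003]
force: [-0.2, 0.6, 0.1]
opening: 0.0472
```

```bash
python3 m5.py w18;python3 - <<'E'
from h import *
c=grab('side');cv2.imwrite('pics/s18.png',cv2.resize(c['color'][60:230,200:380,::-1],None,fx=4,fy=3.5))
E
```

```text
[ 0.52842212 -0.18146128  0.09432463] [-2.19765441 -2.23886223  0.0026073 ] 27.1 0.04718744867054217
orange [319. 257.] rect [ 528.6 -215. ] [68.7 69.7] 1.2 circ [ 528.1 -215.4] 46.1
yellow [182. 234.] rect [ 438.5 -182.6] [64.7 55.5] 1.3 circ [ 438.2 -186.5] 33.7
```

View pics/s18.png

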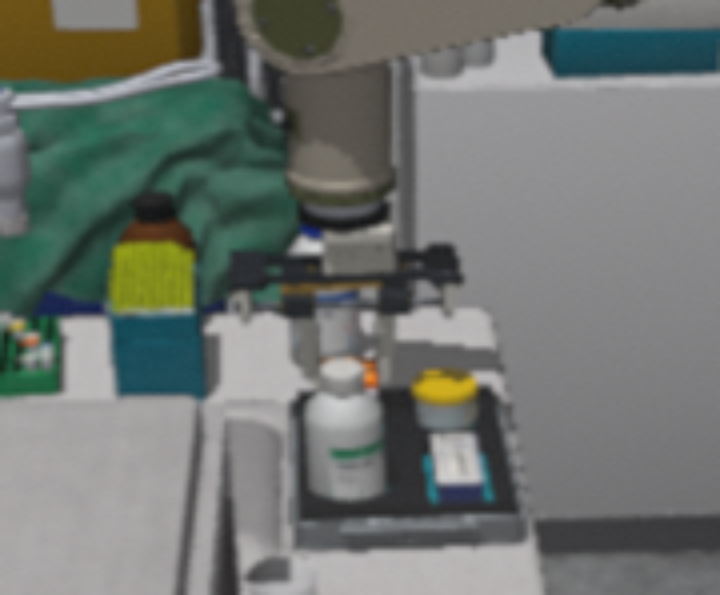

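View pics/w18.png

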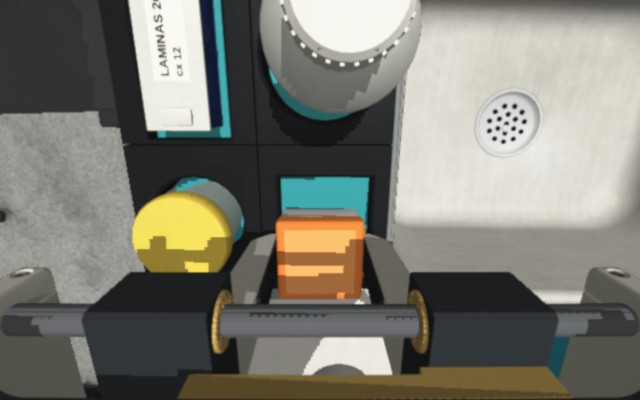

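Call:
play_rows(
  series=[
    [[1,0.003,0,-0.01,0],[1,0.003,0,-0.02,0],[1,0.003,0,-0.03,0],[1,0.003,0,-0.033,0],[1,0.003,0,-0.0335,0],[1,0.003,0,-0.0335,0]],
  ],
)

```text
t: 27.8
tool_pos: [0.5338, -0.1824, 0.0635]
orientation: [-2.2, -2.242, 0.0]
force: [-0.3, 0.4, -0.1]
opening: 0.0469
```

Call:
play_rows(
  series=[
    [[1,0,0,-0.001,0],[1,0,0,-0.001,0]],
  ],
)

```text
t: 28.0
tool_pos: [0.5341, -0.1825, 0.0629]
orientation: [2.2, 2.242, 0.0]
force: [-0.2, -1.3, -0.1]
opening: 0.0467
```

Call:
play_rows(
  series=[
    [[1,0,0,-0.0015,0],[1,0,0,-0.0015,0]],
  ],
)

```text
t: 28.2
tool_pos: [0.5338, -0.1824, 0.061]
orientation: [2.201, 2.242, 0.0]
force: [-0.0, -0.5, -0.8]
opening: 0.0464
```

Call:
play_rows(
  series=[
    [[1,0,0,-0.001,0],[1,0,0,-0.001,0]],
  ],
)

```text
t: 28.4
tool_pos: [0.5338, -0.1824, 0.06]
orientation: [2.201, 2.242, -0.0]
force: [-0.2, -0.5, -0.3]
opening: 0.0466
```

Call:
play_rows(
  series=[
    [[1,0,0,-0.001,0],[1,0,0,-0.001,0],[-0.33,0,0,-0.0005,0],[-0.33,0,0,0,0],[-0.33,0,0,0,0]],
  ],
)

```text
t: 28.9
tool_pos: [0.5339, -0.1824, 0.0601]
orientation: [2.2, 2.242, 0.0]
force: [-0.3, 0.9, 0.3]
opening: 0.0613
```

Call:
play_rows(
  series=[
    [[-0.33,0,0,0.015,0],[-0.33,0,0,0.035,0],[-0.33,0,0,0.06,0],[-0.33,0,0,0.085,0],[-0.33,-0.03,-0.01,0.1,0],[-0.33,-0.07,-0.02,0.11,0],[-0.33,-0.11,-0.03,0.12,0],[-0.33,-0.13,-0.03,0.13,0]],
  ],
)

```text
t: 29.7
tool_pos: [0.4016, -0.2131, 0.1914]
orientation: [2.201, 2.24, -0.001]
force: [0.2, 0.3, -0.9]
opening: 0.0617
```

```bash
python3 m5.py w19;python3 - <<'E'
from h import *
c=dict(np.load('/tmp/w19.npz'));W=cloud(c)
m=masks(c)['orange']&(W[...,0]>.48)&(W[...,0]<.6)&(W[...,2]<.08)&(W[...,2]>.05);P,r,e=rect_on(c,m,.058);q=W[m];print(r,np.median(q[:,2]))
A=np.c_[q[:,:2]-q[:,:2].mean(0),np.ones(len(q))];print(np.linalg.lstsq(A,q[:,2],rcond=None)[0])
c=grab('side','s19f.png');cv2.imwrite('pics/s19.png',cv2.resize(c['color'][60:230,200:380,::-1],None,fx=4,fy=3.5))
E
```

```text
[ 0.40160163 -0.21312679  0.19139288] [ 2.20133092e+00  2.24039215e+00 -1.03230207e-03] 29.7 0.06168458251173135
orange [460. 165.] rect [ 545.  -188.9] [58.8 53.5] 1.1 circ [ 546.9 -189.6] 36.8
yellow [375. 161.] rect [ 451.  -182.2] [60.3 61. ] 17.8 circ [ 450.4 -181.8] 31.0
((530.6019897460938, -183.163330078125), (50.61420440673828, 46.226226806640625), 1.0373142957687378) 0.05704935337650052
[ 0.02874675 -0.0047425   0.05676185]
```

View pics/w19.png

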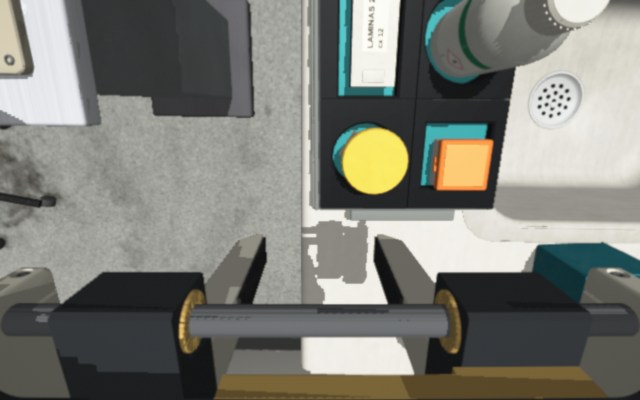

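View pics/s19.png

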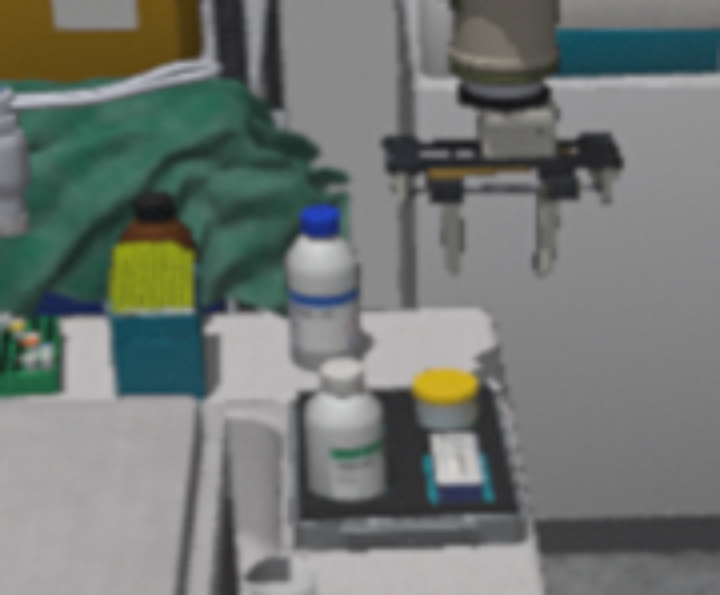

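```bash
python3 - <<'E'
from h import *
c=dict(np.load('/tmp/w19.npz'));W=cloud(c);M=masks(c)
def top(m,z0,z1,zt,nm):
    mm=cv2.erode((m&(W[...,2]>z0)&(W[...,2]<z1)).astype(np.uint8),np.ones((5,5)))>0
    q=W[mm];A=np.c_[q[:,:2]-q[:,:2].mean(0),np.ones(len(q))]
    print(nm,len(q),q.mean(0).round(4),'slope',np.linalg.lstsq(A,q[:,2],rcond=None)[0][:2].round(3))
top(M['yellow'],.07,.09,.08,'cup lid'); top(M['orange'],.05,.065,.058,'cover')
top((W[...,0]>.48)&(W[...,0]<.6)&(W[...,1]>-.13)&(W[...,1]<-.02),.152,.17,.16,'bottle cap')
for n in('side',):
    a=dict(np.load('/tmp/side0.npz'));b=grab('side')
    for k in('red','navy'):
        print(k,[(ce.round(1).tolist(),int(st[4])) for _,st,ce in comps(masks(a)[k],80)],[(ce.round(1).tolist(),int(st[4])) for _,st,ce in comps(masks(b)[k],80)])
E
```

```text
cup lid 2580 [ 0.4457 -0.1783  0.0796] slope [-0.002  0.003]
cover 321 [ 0.5234 -0.1826  0.0571] slope [0.007 0.001]
bottle cap 1162 [ 0.5309 -0.0836  0.1584] slope [0.049 0.047]
red [([288.8, 246.9], 127), ([330.5, 264.3], 252), ([269.5, 305.3], 150)] [([286.3, 248.4], 212), ([330.6, 264.3], 246), ([269.5, 305.1], 139)]
navy [([459.9, 57.6], 131), ([279.6, 122.6], 90)] [([460.4, 58.2], 164), ([279.6, 122.5], 90)]
```

```bash
python3 -c "
from plant import robot
print(robot.close_job())"
```

```text
the job is handed in; nothing more can be done
None
```

The four kit items are in their matching cut-outs, and I handed the job in at about t = 30 s of the 128 s allowed. I placed them in the order you listed: bottle, yellow-lid cup, slide box, cover-glass box. The bottle and cup were carried gripped from above, with the tool kept vertical throughout.

| Item | Measured top (mm) | Expected top when home (mm) |
|---|---|---|
| Bottle | 158.4 | 160 |
| Cup | 79.6 | 80 |
| Slide box | 59.1 | 60 |
| Cover-glass box | 57.1 | 58 |

- **Seating:** the bottle and cup also gave a clear contact force on the cut-out floor. The two boxes gave none, and I released each at about floor height. The wrist depth camera reads about 1 mm low on the bench, which accounts for most of the small differences.
- **Level:** the cup and both boxes showed almost no tilt. The bottle cap's fitted slope came out at about 0.05, though that patch also took in the cap's edge. The bottle looks upright in the side view.
- **Left alone:** in the side view, the front red-lidded cup (the one nearest the base) and the blue-capped bottle are within a fraction of a pixel of where they started. The rear red cup's centre moved about 2–3 pixels; it was partly hidden behind the bottle at the start, and the arm never gripped it.
- **Disagreement:** at the start the scene camera put lids up to about 12 mm from where the wrist view did. I relied on the wrist views for the grasps and placings.

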